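# Check the embossing press and pack the craft tray

### The arm

A 7-joint arm with a two-finger parallel gripper is mounted at the origin on the work surface. World frame = base frame: x ahead of the robot, y to its left, z up, the work surface at z = 0. Lengths are in m, angles in rad, forces in N, time in s.
With the tool pointing down it reaches from about 0.4 to 0.85 m from the base axis. Payload 10.4 kg.
Tool frame: the origin (TCP) lies midway between the tips of the shut fingers; the grasp point (between the pads) lies manip.grip_depth behind it (manip.grip_depth is the distance from the TCP to the grasp point, in m); z points along the fingers, x is the direction in which the jaws open and shut, and the axes are right-handed (so a half turn about z gives the same grasp; the last joint's range is limited). The gripper opens to 85 mm and grips with 20 to 120 N. Pads are 22 mm wide; open, the fingers measure 114 mm over their backs; the gripper's body (76 mm by 85 mm) begins 54 mm behind the grasp point. The pads swing forward as they close: fully open they stand 13 mm farther back than shut.
Start: joints at [1.285, 0.332, -0.065, 1.46, 0.022, 1.35, -0.088], TCP at [0.162, -0.604, 0.231] pointing down, gripper open.
Joint ranges: [-2.6, 2.6], [-0.5, 2.12], [-1.47, 1.34], [0.16, 2.42], [-1.27, 4.41], [0.06, 2.06], [-2.6, 2.6]. Speed limits (rad/s): [2.22, 2.22, 2.79, 2.79, 3.14, 3.14, 3.14].

### API

Orientations are given as a unit quaternion [x, y, z, w].
In Python, from workcell import manip gives the robot as it stands. The module is installed in compiled form; this text tells all that it offers.
- The arm moves only by the tool send_rows, never from a script. Its argument "steps" is a list of rows, each a list of 2 entries, a list of its own where there are three numbers: the shift along the tool's x, y, z in m, then the turn about the tool's z in rad. In form: [[[x, y, z], spin], ...]. A call has exactly 8 rows; each row is the pose to reach, as a shift and turn from the pose commanded when the call began, along the tool's axes at that moment; what a row does not reach only later rows make up. A row lasts 1/8 s, in which the tool goes at most 62.5 mm and 10.7 degrees, less where a joint would pass 70% of its speed; a pose out of reach is approached as far as the arm can. A call with a gripper value outside its range is refused whole. "hand" is the opening, from 0 (shut) to 1 (fully open), set as the call begins (left out, the last holds). The fingers move at their own pace and stop on an object; "force" is the grip in N (left out, the last holds). Time passes only in rows, so rows that repeat a pose let the fingers close, or fill a call up. It gives the time, the measured TCP pose, the force and the opening at its end, in the units of the state.
- manip.get_obs(): the state, without advancing time (a new reading comes with each control period).
- manip.camera(name): name is "side" or "top" or "wrist"; returns (picture, depth): 420x560x3 uint8, red, green, blue; 420x560 float32, m along the optical axis (not along the pixel's ray), 0 where there is no reading.
- manip.camera_info(name): a dict with "intrinsics" (3x3 intrinsics, pixels), "dist_coeffs" ([k1, k2, p1, p2, k3] as OpenCV has them; the pictures are not rectified), "pose" (4x4, takes a point from camera to world coordinates); the wrist camera has in their place "T_tool_cam" (4x4, takes a point from camera to tool coordinates, whose origin is the TCP and whose axes are the tool frame's). Camera axes: x right, y up, looking along -z (the intrinsics and any distortion apply to the point x, -y, -z); pixel columns grow to the right and rows downward; lengths in m; the calibration is good to about 2 mm. A picture is of the moment at which its call begins: read the wrist's pose just before it. camera_info takes no time and is no camera call.
- manip.hand_in(): hands the job in, once; it reports no verdict.
The state is a dict: "clock": time; "joint_pos": joint angles; "joint_velocities": joint speeds; "tau": joint torques, N m; "position": TCP position; "ee_rot": TCP orientation; "ft_force": force on the tool from outside, world axes, zero at the start; "torque": the same for the moment, N m; "grip_width": opening from 0.0 (shut) to 1.0 (fully open).
Only numpy, scipy, OpenCV 4.12 (cv2) and the standard library are available. Lean on these libraries where they do the work, as an engineer would, in place of code of your own. Each camera call takes 0.05 s, during which the arm holds its last target.

### The job

Close down the craft table: first check the little embossing press by sliding the blade of the flat gap gauge into the left window of its mouth (the robot's left) until the shoulder meets the press, keeping it there for about a second, then do the same in the right window. Lay the gauge and every clay paddle and brush flat in the tray, each fully down in a compartment shaped for it with its head or blade at the tray's far end. Leave the glue stick, the cardboard tube and the brush jar standing where they are.

Things in the scene. Friction and masses are not known exactly. Their poses are not given: they have to be found in the camera images.
- tray: grey plastic tray, fixed, 164 mm along x, 295 mm along y, floor 4 mm thick, walls to 14 mm. Origin: centre of the underside; x points to the head end (far from the robot). Six compartments along x, from right (-y) to left: paddle, paddle, brush, brush, brush, gauge. No walls over x -37 to 27 mm, from side to side: a finger channel
- lane_paddle_a (a point): paddle compartment (one of two at the tray's right end, either will do); point: centre of its floor, x to its head end, y left, z up. 140 mm long inside; head pocket 46 mm wide, x 27 to 70 mm; handle channel 22 mm wide, x -70 to -37 mm; open finger channel between. A paddle lies with its origin over this point
- lane_paddle_b (a point): paddle compartment (one of two at the tray's right end, either will do); point: centre of its floor, x to its head end, y left, z up. 140 mm long inside; head pocket 46 mm wide, x 27 to 70 mm; handle channel 22 mm wide, x -70 to -37 mm; open finger channel between. A paddle lies with its origin over this point
- lane_brush_a (a point): brush compartment (one of three left of the paddles', any will do); point: centre of its floor, x to its head end, y left, z up. 154 mm long inside; head pocket 36 mm wide, x 27 to 77 mm; handle channel 22 mm wide, x -77 to -37 mm; open finger channel between. A brush lies with its origin over this point
- lane_brush_b (a point): brush compartment (one of three left of the paddles', any will do); point: centre of its floor, x to its head end, y left, z up. 154 mm long inside; head pocket 36 mm wide, x 27 to 77 mm; handle channel 22 mm wide, x -77 to -37 mm; open finger channel between. A brush lies with its origin over this point
- lane_brush_c (a point): brush compartment (one of three left of the paddles', any will do); point: centre of its floor, x to its head end, y left, z up. 154 mm long inside; head pocket 36 mm wide, x 27 to 77 mm; handle channel 22 mm wide, x -77 to -37 mm; open finger channel between. A brush lies with its origin over this point
- lane_gauge (a point): gauge compartment (at the tray's left end); point: centre of its floor, x to its head end, y left, z up. 140 mm long inside; blade pocket 38 mm wide, x 27 to 70 mm; handle channel 26 mm wide, x -70 to -37 mm; the gauge's cross-bar lies in the open finger channel between, its origin at x about -5 mm
- press: small embossing press, fixed: grey base, aluminium jaw, 90 mm along x, 160 along y, 60 high (roller and crank to 155 mm over the rear half). Origin: centre of the underside; x points away from its flat front face, 45 mm in front of the origin, with two windows 60 mm apart, each marked by a brass line above it and a brass dot on the jaw's top
- window_left (a point): centre of the left window of the press's mouth (left as the robot sees it), on the front face, mid-height of the gap, 28.5 mm above the table; x points into the press, y left, z up. The window is 40 mm wide, 9 mm high, 90 mm deep
- window_right (a point): centre of the right window of the press's mouth (right as the robot sees it), on the front face, mid-height of the gap, 28.5 mm above the table; x points into the press, y left, z up. The window is 40 mm wide, 9 mm high, 90 mm deep
- gauge: flat gap gauge, alike top and bottom: steel blade 45 x 30 x 5 mm at mid-height; cross-bar (shoulder) 8 mm long, 48 wide, 18 thick; plywood handle 77 x 16 x 18 mm. Origin: grip point on the handle at mid-thickness (centre of mass), 25 mm behind the shoulder's front face, 70 behind the blade's tip, 60 from the handle's end; x points to the blade, z normal to the flat faces
- paddle_a: wooden clay paddle, up to two alike (may be absent): 12 mm thick, 130 mm long; handle 14 mm wide, square head 38 by 38 mm. Origin: grip point on the handle at mid-thickness, 65 mm from either end (near the centre of mass); x points to the head, z normal to the flat faces; either face may be up
- paddle_b: wooden clay paddle, up to two alike (may be absent): 12 mm thick, 130 mm long; handle 14 mm wide, square head 38 by 38 mm. Origin: grip point on the handle at mid-thickness, 65 mm from either end (near the centre of mass); x points to the head, z normal to the flat faces; either face may be up
- brush_a: flat craft brush, up to three alike (may be absent): 12 mm thick, 144 mm long; black handle 14 mm wide, rigid head (ferrule, grey bristles) 28 mm wide, 52 mm long. Origin: grip point on the handle at mid-thickness, 72 mm from either end (near the centre of mass); x points to the bristles, z normal to the flat faces; either face may be up
- brush_b: flat craft brush, up to three alike (may be absent): 12 mm thick, 144 mm long; black handle 14 mm wide, rigid head (ferrule, grey bristles) 28 mm wide, 52 mm long. Origin: grip point on the handle at mid-thickness, 72 mm from either end (near the centre of mass); x points to the bristles, z normal to the flat faces; either face may be up
- brush_c: flat craft brush, up to three alike (may be absent): 12 mm thick, 144 mm long; black handle 14 mm wide, rigid head (ferrule, grey bristles) 28 mm wide, 52 mm long. Origin: grip point on the handle at mid-thickness, 72 mm from either end (near the centre of mass); x points to the bristles, z normal to the flat faces; either face may be up
- heart: loose flat plywood heart, about 60 mm, 4 mm thick, a bystander; origin under its centre
- star: loose flat plywood star, 46 mm, 4 mm thick, a bystander; origin under its centre
- glue_stick: glue stick standing upright, 28 mm diameter, 95 mm high, to be left standing; origin under its centre
- tube: cardboard tube standing on end, 44 mm diameter, 100 mm high, to be left standing; origin under its centre
- jar: jar holding old brushes, 72 mm diameter, 90 mm high, brush tops to 175 mm, to be left standing; origin under its centre
There are look-alikes about, which are no part of the job. What is shaped like the brush_a but pink is not meant.

How it is judged:
On the way, in this order (a step that is already met when the one before it is completed fails the run):
1. the gauge's blade is fully home in the left window, shoulder within about 4 mm of the press's face, for 0.3 s (x of gauge in the frame of window_left above -0.0295 m and y of gauge in the frame of window_left between -0.008 and 0.008 m and z of gauge in the frame of window_left between -0.006 and 0.006 m and angle between the x axis of gauge and the x axis of window_left, either way round below 0.12 rad and angle between the z axis of gauge and the z axis of window_left, either way round below 0.15 rad), for 0.3 s.
2. the gauge's blade is fully home in the right window, shoulder within about 4 mm of the press's face, for 0.3 s (x of gauge in the frame of window_right above -0.0295 m and y of gauge in the frame of window_right between -0.008 and 0.008 m and z of gauge in the frame of window_right between -0.006 and 0.006 m and angle between the x axis of gauge and the x axis of window_right, either way round below 0.12 rad and angle between the z axis of gauge and the z axis of window_right, either way round below 0.15 rad), for 0.3 s.
At the end, for the whole second after the job is handed in: every paddle, brush and the gauge present is at rest in its kind of compartment, head to the head end: within 14 mm along and 8 mm across its resting place, 3.5 mm of lying on the floor, 0.15 rad of the compartment's direction and 0.08 rad of flat (((x of paddle_a in the frame of lane_paddle_a between -0.014 and 0.014 m and y of paddle_a in the frame of lane_paddle_a between -0.008 and 0.008 m and z of paddle_a in the frame of lane_paddle_a between 0.0025 and 0.0095 m and angle between the x axis of paddle_a and the x axis of lane_paddle_a, either way round below 0.15 rad and angle between the z axis of paddle_a and the z axis of lane_paddle_a, either way round below 0.08 rad) or (x of paddle_a in the frame of lane_paddle_b between -0.014 and 0.014 m and y of paddle_a in the frame of lane_paddle_b between -0.008 and 0.008 m and z of paddle_a in the frame of lane_paddle_b between 0.0025 and 0.0095 m and angle between the x axis of paddle_a and the x axis of lane_paddle_b, either way round below 0.15 rad and angle between the z axis of paddle_a and the z axis of lane_paddle_b, either way round below 0.08 rad)) and ((x of paddle_b in the frame of lane_paddle_a between -0.014 and 0.014 m and y of paddle_b in the frame of lane_paddle_a between -0.008 and 0.008 m and z of paddle_b in the frame of lane_paddle_a between 0.0025 and 0.0095 m and angle between the x axis of paddle_b and the x axis of lane_paddle_a, either way round below 0.15 rad and angle between the z axis of paddle_b and the z axis of lane_paddle_a, either way round below 0.08 rad) or (x of paddle_b in the frame of lane_paddle_b between -0.014 and 0.014 m and y of paddle_b in the frame of lane_paddle_b between -0.008 and 0.008 m and z of paddle_b in the frame of lane_paddle_b between 0.0025 and 0.0095 m and angle between the x axis of paddle_b and the x axis of lane_paddle_b, either way round below 0.15 rad and angle between the z axis of paddle_b and the z axis of lane_paddle_b, either way round below 0.08 rad)) and ((x of brush_a in the frame of lane_brush_a between -0.014 and 0.014 m and y of brush_a in the frame of lane_brush_a between -0.008 and 0.008 m and z of brush_a in the frame of lane_brush_a between 0.0025 and 0.0095 m and angle between the x axis of brush_a and the x axis of lane_brush_a, either way round below 0.15 rad and angle between the z axis of brush_a and the z axis of lane_brush_a, either way round below 0.08 rad) or (x of brush_a in the frame of lane_brush_b between -0.014 and 0.014 m and y of brush_a in the frame of lane_brush_b between -0.008 and 0.008 m and z of brush_a in the frame of lane_brush_b between 0.0025 and 0.0095 m and angle between the x axis of brush_a and the x axis of lane_brush_b, either way round below 0.15 rad and angle between the z axis of brush_a and the z axis of lane_brush_b, either way round below 0.08 rad) or (x of brush_a in the frame of lane_brush_c between -0.014 and 0.014 m and y of brush_a in the frame of lane_brush_c between -0.008 and 0.008 m and z of brush_a in the frame of lane_brush_c between 0.0025 and 0.0095 m and angle between the x axis of brush_a and the x axis of lane_brush_c, either way round below 0.15 rad and angle between the z axis of brush_a and the z axis of lane_brush_c, either way round below 0.08 rad)) and ((x of brush_b in the frame of lane_brush_a between -0.014 and 0.014 m and y of brush_b in the frame of lane_brush_a between -0.008 and 0.008 m and z of brush_b in the frame of lane_brush_a between 0.0025 and 0.0095 m and angle between the x axis of brush_b and the x axis of lane_brush_a, either way round below 0.15 rad and angle between the z axis of brush_b and the z axis of lane_brush_a, either way round below 0.08 rad) or (x of brush_b in the frame of lane_brush_b between -0.014 and 0.014 m and y of brush_b in the frame of lane_brush_b between -0.008 and 0.008 m and z of brush_b in the frame of lane_brush_b between 0.0025 and 0.0095 m and angle between the x axis of brush_b and the x axis of lane_brush_b, either way round below 0.15 rad and angle between the z axis of brush_b and the z axis of lane_brush_b, either way round below 0.08 rad) or (x of brush_b in the frame of lane_brush_c between -0.014 and 0.014 m and y of brush_b in the frame of lane_brush_c between -0.008 and 0.008 m and z of brush_b in the frame of lane_brush_c between 0.0025 and 0.0095 m and angle between the x axis of brush_b and the x axis of lane_brush_c, either way round below 0.15 rad and angle between the z axis of brush_b and the z axis of lane_brush_c, either way round below 0.08 rad)) and ((x of brush_c in the frame of lane_brush_a between -0.014 and 0.014 m and y of brush_c in the frame of lane_brush_a between -0.008 and 0.008 m and z of brush_c in the frame of lane_brush_a between 0.0025 and 0.0095 m and angle between the x axis of brush_c and the x axis of lane_brush_a, either way round below 0.15 rad and angle between the z axis of brush_c and the z axis of lane_brush_a, either way round below 0.08 rad) or (x of brush_c in the frame of lane_brush_b between -0.014 and 0.014 m and y of brush_c in the frame of lane_brush_b between -0.008 and 0.008 m and z of brush_c in the frame of lane_brush_b between 0.0025 and 0.0095 m and angle between the x axis of brush_c and the x axis of lane_brush_b, either way round below 0.15 rad and angle between the z axis of brush_c and the z axis of lane_brush_b, either way round below 0.08 rad) or (x of brush_c in the frame of lane_brush_c between -0.014 and 0.014 m and y of brush_c in the frame of lane_brush_c between -0.008 and 0.008 m and z of brush_c in the frame of lane_brush_c between 0.0025 and 0.0095 m and angle between the x axis of brush_c and the x axis of lane_brush_c, either way round below 0.15 rad and angle between the z axis of brush_c and the z axis of lane_brush_c, either way round below 0.08 rad)) and x of gauge in the frame of lane_gauge between -0.019 and 0.009 m and y of gauge in the frame of lane_gauge between -0.008 and 0.008 m and z of gauge in the frame of lane_gauge between 0.0055 and 0.0125 m and angle between the x axis of gauge and the x axis of lane_gauge, either way round below 0.15 rad and angle between the z axis of gauge and the z axis of lane_gauge, either way round below 0.08 rad and linear speed of each of paddle_a, paddle_b, brush_a, brush_b, brush_c, gauge below 0.02 m/s); the robot touches nothing.
It fails at once if the glue stick is knocked over or shifted by more than 5 cm (distance of glue_stick from where it was at the start of the episode above 0.05 m or angle between glue_stick's own z axis and vertical above 0.5 rad).
It fails at once if the cardboard tube is knocked over or shifted by more than 5 cm (distance of tube from where it was at the start of the episode above 0.05 m or angle between tube's own z axis and vertical above 0.5 rad).
It fails at once if the brush jar is knocked over or shifted by more than 5 cm (distance of jar from where it was at the start of the episode above 0.05 m or angle between jar's own z axis and vertical above 0.5 rad).
Of paddle_a, paddle_b, brush_a, brush_b, brush_c only 3 to 5 are there at a start; the rules pass over those that are not, and their reading is None.
At some moment in a run one of paddle_a, paddle_b, brush_a, brush_b, brush_c may be knocked a few centimetres aside while the robot is not near it.
Once in a run the grip may slacken for a moment while it holds something.
It also fails if it takes over 210 s, if anything falls off the work surface, if the arm or the gripper's body presses on something with over 40 N, if the wrist force passes 120 N, or if a joint passes its speed limit or range.

## Working session

There is one attempt and no reset: what is moved stays moved. The work goes in short steps, Python scripts to look and compute and a tool call to move; the robot and the scene stay as the last step left them, time stands still between calls to the robot, and variables do not carry over. Pictures are saved under pics/ and viewed, and the job is handed in when it is done.

Besides the shell and the picture viewer there is one more tool, called after "Call:" in YAML: its name, and indented under it one key for each argument. send_rows: Moves the arm, as the interface text tells. Its arguments: {"type":"object","properties":{"steps":{"type":"array"},"hand":{"type":"number"},"force":{"type":"number"}},"required":["steps"]}

```bash
ls; mkdir -p pics
python3 - <<'E'
from workcell import manip
import cv2, json
import numpy as np
np.set_printoptions(precision=4,suppress=True)
print(manip.get_obs(), manip.grip_depth)
for n in ["top","side","wrist"]:
    i=manip.camera_info(n); print(n,i)
    p,d=manip.camera(n)
    cv2.imwrite(f"pics/{n}0.png",p[:,:,::-1]); np.save(f"pics/{n}0.npy",d)
E
```

```text
pics
{'clock': 0.0, 'joint_pos': array([ 1.2854,  0.3329, -0.0647,  1.4609,  0.0216,  1.3499, -0.0885]), 'joint_velocities': array([-0.0001, -0.0004,  0.0025, -0.001 ,  0.0007, -0.0006, -0.0012]), 'tau': array([  0.0019, -62.5445,   0.0502, -39.1602,   0.0162,   0.0099,
         0.    ]), 'position': array([ 0.1623, -0.6032,  0.2305]), 'ee_rot': array([ 0.7937, -0.6084, -0.0006, -0.0004]), 'ft_force': array([-0.6292, -0.3548,  0.2919]), 'torque': array([ 0.0563, -0.0053, -0.0162]), 'grip_width': 1.0017962534481728} 0.0187
top {'intrinsics': array([[493.1995,   0.    , 286.5743],
       [  0.    , 493.1995, 208.3956],
       [  0.    ,   0.    ,   1.    ]]), 'dist_coeffs': array([-0.1175,  0.    ,  0.    ,  0.    ,  0.    ]), 'pose': array([[ 0.0167,  0.9806, -0.1955,  0.3181],
       [-0.9999,  0.0168, -0.001 , -0.0384],
       [ 0.0023,  0.1955,  0.9807,  1.3953],
       [ 0.    ,  0.    ,  0.    ,  1.    ]])}
side {'intrinsics': array([[435.9134,   0.    , 282.5846],
       [  0.    , 435.9134, 205.7693],
       [  0.    ,   0.    ,   1.    ]]), 'dist_coeffs': array([-0.1112,  0.    ,  0.    ,  0.    ,  0.    ]), 'pose': array([[-0.9866,  0.1351, -0.0919,  0.4522],
       [-0.1625, -0.753 ,  0.6376,  0.7521],
       [ 0.0169,  0.644 ,  0.7648,  1.0054],
       [ 0.    ,  0.    ,  0.    ,  1.    ]])}
wrist {'intrinsics': array([[325.3888,   0.    , 273.9995],
       [  0.    , 325.3888, 210.8345],
       [  0.    ,   0.    ,   1.    ]]), 'dist_coeffs': array([0.0206, 0.    , 0.    , 0.    , 0.    ]), 'T_tool_cam': array([[ 1.    , -0.0003, -0.0001, -0.0007],
       [-0.0003, -0.9649, -0.2625, -0.0656],
       [ 0.    ,  0.2625, -0.9649, -0.142 ],
       [ 0.    ,  0.    ,  0.    ,  1.    ]])}
```

View pics/top0.png

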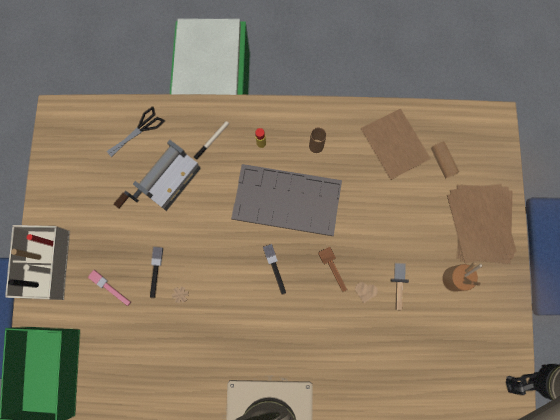

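View pics/side0.png

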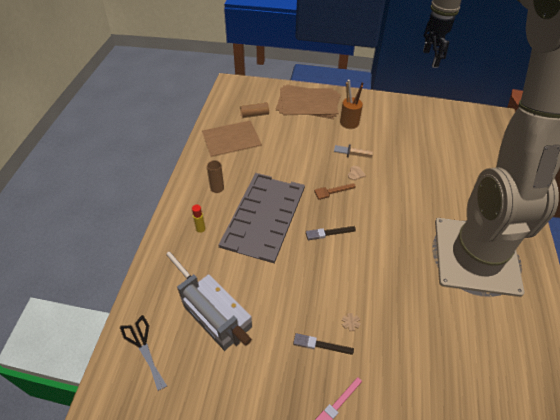

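View pics/wrist0.png

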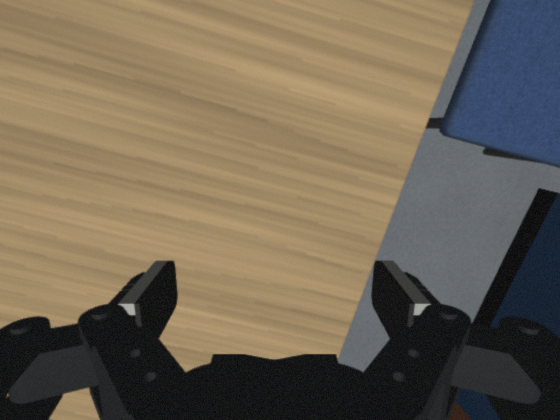

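The top view shows:
- tray at about (287,200), press (170,175)
- gauge (400,285), paddle (332,268), brushes (274,268) and (156,270), pink look-alike (110,287)
- glue stick (261,137), tube (317,140), jar (463,277)

I'll zoom in to check for more paddles or brushes.

Run:
```python
import cv2
p=cv2.imread("pics/top0.png")
cv2.imwrite("pics/z1.png",cv2.resize(p[90:330,0:240],None,fx=3,fy=2.5,interpolation=cv2.INTER_CUBIC))
cv2.imwrite("pics/z2.png",cv2.resize(p[90:320,220:480],None,fx=3,fy=2.6,interpolation=cv2.INTER_CUBIC))
```

```text
(no output)
```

View pics/z1.png

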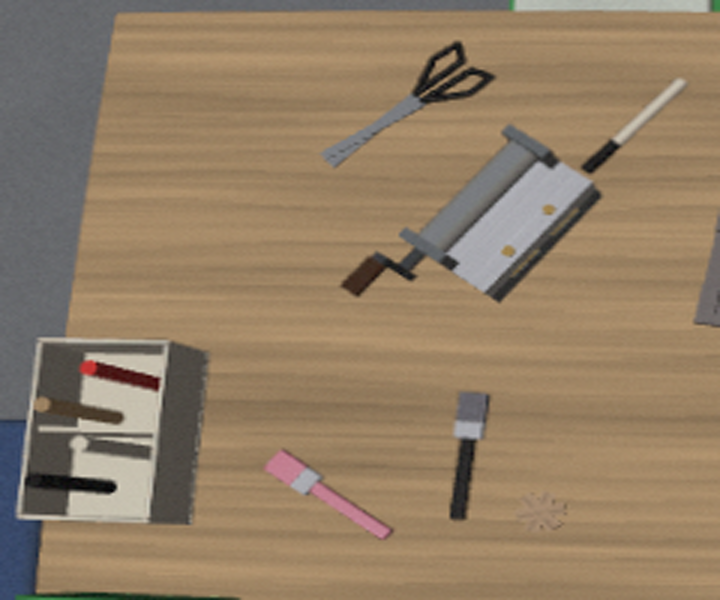

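View pics/z2.png

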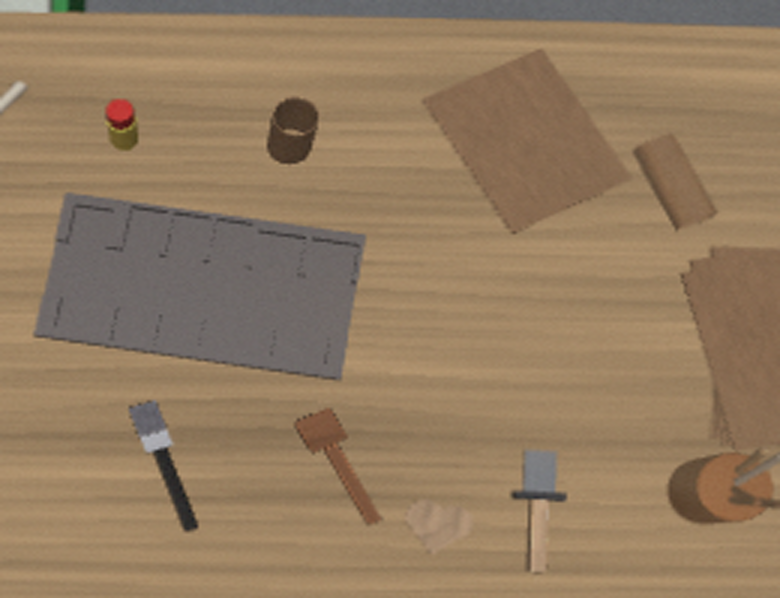

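One paddle, two brushes and the gauge are present. The pink brush, the white wand, the scissors and the bin contents are not part of the job. Next I'll measure height maps from depth.

```bash
cat > h.py <<'E'
import numpy as np, cv2
from workcell import manip
from scipy.spatial.transform import Rotation as R
np.set_printoptions(precision=4,suppress=True)
def pose_of(name,info,obs=None):
    if 'pose' in info: return np.array(info['pose'])
    T=np.eye(4); T[:3,:3]=R.from_quat(obs['ee_rot']).as_matrix(); T[:3,3]=obs['position']
    return T@np.array(info['T_tool_cam'])
def rays(info,uv):
    uv=np.asarray(uv,float).reshape(-1,1,2)
    n=cv2.undistortPoints(uv,np.array(info['intrinsics']),np.array(info['dist_coeffs'])).reshape(-1,2)
    return np.c_[n[:,0],-n[:,1],-np.ones(len(n))]
def plane(info,T,uv,z):
    r=rays(info,uv)@T[:3,:3].T; o=T[:3,3]
    t=(z-o[2])/r[:,2]; return o+r*t[:,None]
def proj(info,T,P):
    P=np.asarray(P,float).reshape(-1,3); c=(P-T[:3,3])@T[:3,:3]; c=c*[1,-1,-1]
    return cv2.projectPoints(c,np.zeros(3),np.zeros(3),np.array(info['intrinsics']),np.array(info['dist_coeffs']))[0].reshape(-1,2)
def cloud(info,T,d):
    h,w=d.shape; u,v=np.meshgrid(np.arange(w),np.arange(h))
    r=rays(info,np.c_[u.ravel(),v.ravel()])
    P=r*d.reshape(-1,1); P=P@T[:3,:3].T+T[:3,3]; P[d.ravel()==0]=np.nan
    return P.reshape(h,w,3)
def shot(name,save=None):
    obs=manip.get_obs(); info=manip.camera_info(name); p,d=manip.camera(name)
    if save: cv2.imwrite(f"pics/{save}.png",p[:,:,::-1])
    return p,d,info,pose_of(name,info,obs),obs
def box_uv(info,T,c,yaw,L,W,z):  # outline of rectangle
    pass
def tool_shift(obs,dxyz):
    M=R.from_quat(obs['ee_rot']).as_matrix(); return M.T@np.asarray(dxyz)
def yawx(obs):
    M=R.from_quat(obs['ee_rot']).as_matrix(); return np.degrees(np.arctan2(M[1,0],M[0,0]))
E
python3 - <<'E'
from h import *
info=manip.camera_info("top"); T=np.array(info['pose']); d=np.load("pics/top0.npy"); p=cv2.imread("pics/top0.png")
P=cloud(info,T,d); z=P[...,2]
print(np.nanmedian(z[230:240,100:400]), np.nanstd(z[230:240,180:220]))
h=np.clip(np.nan_to_num(z)*1000*4+40,0,255).astype(np.uint8)
cv2.imwrite("pics/hz.png",cv2.resize(h[100:320,60:480],None,fx=1.9,fy=1.9))
for n,uv in dict(gauge=(400,285),paddle=(332,268),br1=(274,268),br2=(156,270)).items():
    x,y=uv; m=np.zeros(z.shape,np.uint8); m[y-35:y+35,x-28:x+28]=(np.nan_to_num(z)[y-35:y+35,x-28:x+28]>0.006)
    k,l,s,c=cv2.connectedComponentsWithStats(m); b=1+np.argmax(s[1:,4]); q=P[l==b]
    xy=q[:,:2]; ctr=xy.mean(0); w,V=np.linalg.eigh(np.cov((xy-ctr).T)); ax=V[:,1]; ax*=np.sign(ax[0])
    t=(xy-ctr)@ax; s_=(xy-ctr)@[-ax[1],ax[0]]
    print(n,len(q),ctr,np.degrees(np.arctan2(ax[1],ax[0])),"mid",ctr+ax*(t.max()+t.min())/2,"len",t.max()-t.min(),s_.min(),s_.max(),np.median(q[:,2]))
E
```

```text
6.802499109004323e-05 0.0028879554279045787
gauge 417 [ 0.3864 -0.3557] -3.039317983557081 mid [ 0.3788 -0.3553] len 0.1300867670052137 -0.024252384208326178 0.02406529254403834 0.01456720604885442
paddle 339 [ 0.4341 -0.1659] 27.4885756613084 mid [ 0.4204 -0.173 ] len 0.13128820721046186 -0.01855309347468078 0.01840516789461564 0.011771974803866714
br1 329 [ 0.431  -0.0036] 20.259491576614728 mid [ 0.4192 -0.0079] len 0.14628873892165392 -0.013966742245825996 0.013622440009007688 0.011828870856614992
br2 346 [0.4158 0.3308] -2.241238666025431 mid [0.4054 0.3312] len 0.14155893570614786 -0.016464275897397754 0.01495964367836161 0.012242113936225318
```

View pics/hz.png

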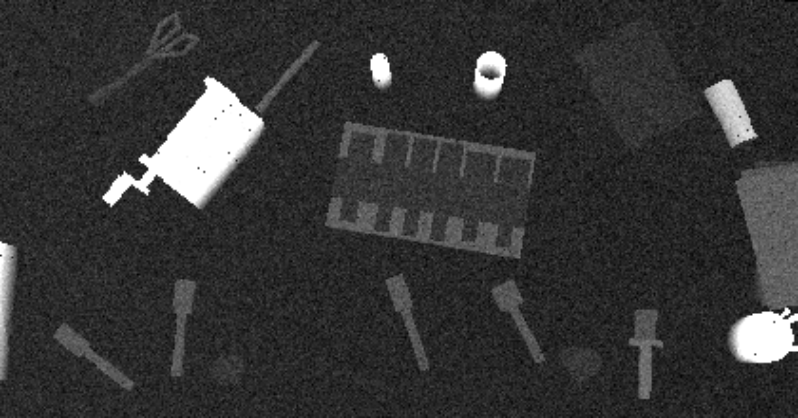

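Run:
```python
from h import *
from scipy.optimize import minimize
info=manip.camera_info("top"); T=np.array(info['pose']); d=np.load("pics/top0.npy"); p=cv2.imread("pics/top0.png")
P=cloud(info,T,d); z=np.nan_to_num(P[...,2])
# tray: points z>2.. in region
m=np.zeros(z.shape,bool); m[160:240,228:346]=True
q=P[m&(z>0.0095)&(z<0.03)]
r=cv2.minAreaRect(q[:,:2].astype(np.float32)*1000); print("tray wall rect",r)
q2=P[m]; q2=q2[~np.isnan(q2[:,2])]
# template fit: walls height model
W=dict(pa=46,br=36,ga=38); 
# coarse fit: maximize inside rectangle classification with z threshold 2mm... use soft
def cost(v):
    cx,cy,a=v; c,s=np.cos(a),np.sin(a); dx=q2[:,0]-cx; dy=q2[:,1]-cy
    X=c*dx+s*dy; Y=-s*dx+c*dy
    ins=(1/(1+np.exp(-(0.082-abs(X))/0.001)))*(1/(1+np.exp(-(0.1475-abs(Y))/0.001)))
    ch=ins*np.where((X>-0.037)&(X<0.027),1,0)
    rim=(abs(X)>0.077)|(abs(Y)>0.1475-0.003)
    return np.mean((np.clip(q2[:,2],-.005,.02)-np.where(ch>0,0.004*ch,ins*np.where(rim,0.014,0.0085)))**2)*1e6
best=min((minimize(cost,[0.5+i*.005+0.06,-0.03+j*.005,np.radians(-10)],method='Nelder-Mead',options=dict(xatol=1e-5,fatol=1e-6)) for i in range(-3,4) for j in range(-3,4)),key=lambda r:r.fun)
print("tray",best.x,np.degrees(best.x[2]),best.fun)
# press jaw top
m=np.zeros(z.shape,bool); m[130:215,120:205]=True
q=P[m&(abs(z-0.060)<0.006)]
r=cv2.minAreaRect(q[:,:2].astype(np.float32)*1000); print("press top rect",r,len(q)); print(cv2.boxPoints(r))
hsv=cv2.cvtColor(p,cv2.COLOR_BGR2HSV)
mm=(m&(hsv[...,0]>10)&(hsv[...,0]<30)&(hsv[...,1]>90)&(z>0.045)).astype(np.uint8)
k,l,s,c=cv2.connectedComponentsWithStats(mm)
for i in range(1,k): print(s[i],c[i],plane(info,T,c[i],0.060))
```

```text
tray wall rect ((623.771240234375, -31.70574951171875), (323.239501953125, 217.11483764648438), 89.6824722290039)
tray [ 0.622  -0.0364 -0.1512] -8.663403867960692 17.657153781085793
press top rect ((652.1181640625, 296.9948425292969), (64.53358459472656, 193.38058471679688), 52.11198043823242) 1102
[[555.9933 330.9089]
 [708.6117 212.15  ]
 [748.243  263.0807]
 [595.6246 381.8397]]
[185 152   1   1   1] [185. 152.] [[0.7429 0.2544 0.06  ]]
[181 172   4   4  10] [182.5 173.4] [[0.6798 0.2576 0.06  ]]
[168 189   3   3   9] [169. 190.] [[0.6312 0.2929 0.06  ]]
[120 192   6  10  31] [122.2903 196.1935] [[0.6114 0.4251 0.06  ]]
[139 194   2   2   2] [139.5 194.5] [[0.617 0.376 0.06 ]]
[127 196   2   2   2] [127.5 196.5] [[0.6107 0.41   0.06  ]]
[126 199   1   1   1] [126. 199.] [[0.6035 0.4138 0.06  ]]
[120 203   4   4   6] [121.  204.5] [[0.5875 0.4268 0.06  ]]
```

Call:
send_rows:
  steps:
    - [[-0.015,-0.025,0],-0.15]
    - [[-0.04,-0.06,0],-0.33]
    - [[-0.07,-0.1,0],-0.51]
    - [[-0.1,-0.145,0],-0.69]
    - [[-0.13,-0.19,0],-0.87]
    - [[-0.155,-0.23,0],-1.05]
    - [[-0.175,-0.255,0],-1.23]
    - [[-0.184,-0.269,0],-1.41]
  hand: 0.6
  force: 60

```text
clock: 1.15
position: [0.3755, -0.3541, 0.2313]
ee_rot: [0.998, 0.055, 0.0, -0.0]
ft_force: [0.8, -0.5, 0.2]
grip_width: 0.603
```

Run:
```python
from h import *
o=manip.get_obs(); print(o['clock'],o['position'],o['joint_pos'],yawx(o),o['ft_force'],o['grip_width'])
info=manip.camera_info("top"); T=np.array(info['pose']); d=np.load("pics/top0.npy"); P=cloud(info,T,d)
q=P[250:300,435:490].reshape(-1,3)
for a,b in((.08,.1),(.1,.2)):
    s=q[(q[:,2]>a)&(q[:,2]<b)]; print(np.nanmin(s,0),np.nanmax(s,0),np.nanmedian(s,0))
```

```text
1.15 [ 0.3755 -0.3541  0.2313] [ 1.0563  0.1188 -0.4173  1.727   0.0496  1.3064  0.739 ] 6.3293421347158905 [ 0.8495 -0.5332  0.229 ] 0.6025936490861288
[ 0.3651 -0.5517  0.0806] [ 0.4347 -0.48    0.0991] [ 0.3994 -0.5098  0.0889]
[ 0.3769 -0.53    0.1002] [ 0.4322 -0.4998  0.1765] [ 0.4122 -0.5183  0.1475]
```

Call:
send_rows:
  steps:
    - [[0,0,0],-0.18]
    - [[0,0,0],-0.36]
    - [[0,0,0],-0.54]
    - [[0,0,0],-0.72]
    - [[0,0,0],-0.9]
    - [[0,0,0],-1.08]
    - [[0,0,0],-1.25]
    - [[0,0,0],-1.41]

```text
clock: 2.15
position: [0.3742, -0.3559, 0.2311]
ee_rot: [0.726, 0.688, -0.0, -0.0]
ft_force: [-0.3, 0.3, 0.6]
grip_width: 0.595
```

Run:
```python
from h import *
p,d,info,T,o=shot("wrist","w1"); print(o['clock'],o['position'],o['joint_pos'],yawx(o))
np.save("pics/w1.npy",d)
P=cloud(info,T,d); z=np.nan_to_num(P[...,2])
m=((z>0.006)&(z<0.03)).astype(np.uint8); m[330:]=0
k,l,s,c=cv2.connectedComponentsWithStats(m)
for i in range(1,k):
    if s[i,4]>1500:
        q=P[l==i]; r=cv2.minAreaRect(q[:,:2].astype(np.float32)*1000); print(s[i],r,np.median(q[:,2]))
```

```text
2.15 [ 0.3742 -0.3559  0.2311] [ 1.1364  0.1274 -0.5006  1.7226  0.0632  1.3079  2.1403] 86.94353796341511
[ 251  127   44  114 2416] ((376.40960693359375, -357.36260986328125), (48.85757064819336, 129.7475128173828), 87.0481185913086) 0.016359862620337312
[ 404  164   65  103 2058] ((420.2877502441406, -174.44467163085938), (130.4750518798828, 39.43390655517578), 27.70577049255371) 0.011062271194706125
[   0  259  140   71 5315] ((496.56549072265625, -615.0160522460938), (87.95877838134766, 168.50564575195312), 3.2130887508392334) 0.014141549487513505
[ 426  290  134   40 2446] ((549.92236328125, -94.66989135742188), (163.62887573242188, 44.458248138427734), 82.00637817382812) 0.01298000341949676
```

View pics/w1.png

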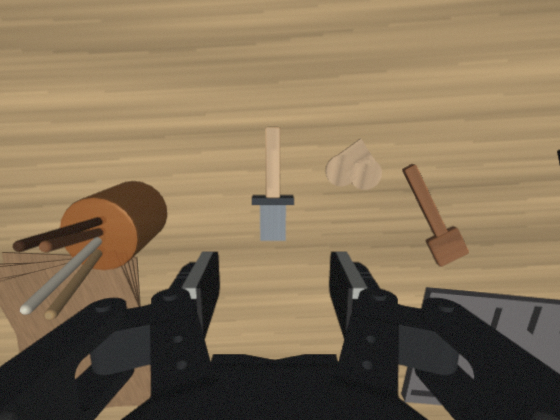

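Call:
send_rows:
  steps:
    - [[0,0,0.03],0]
    - [[0,-0.001,0.07],0]
    - [[0,-0.002,0.11],0]
    - [[0,-0.002,0.15],0]
    - [[0,-0.002,0.185],0]
    - [[0,-0.002,0.21],0]
    - [[0,-0.002,0.222],0]
    - [[0,-0.002,0.227],0]

```text
clock: 3.2
position: [0.3724, -0.3559, 0.0041]
ee_rot: [0.728, 0.686, 0.0, -0.0]
ft_force: [0.2, 0.2, 0.3]
grip_width: 0.599
```

Call:
send_rows:
  steps:
    - [[0,0,0],0]
    - [[0,0,0],0]
    - [[0,0,0],0]
    - [[0,0,0],0]
    - [[0,0,0],0]
    - [[0,0,0],0]
    - [[0,0,0],0]
    - [[0,0,0],0]
  hand: 0
  force: 80

```text
clock: 4.2
position: [0.3729, -0.3564, 0.0055]
ee_rot: [0.728, 0.686, -0.0, 0.001]
ft_force: [-1.0, 0.5, 5.1]
grip_width: 0.163
```

Run:
```python
from h import *
p,d,info,T,o=shot("wrist","w2"); print(o['clock'],o['position'],o['joint_pos'],yawx(o),o['ft_force'],o['grip_width'])
```

```text
4.2 [ 0.3729 -0.3564  0.0055] [ 1.0787  0.3889 -0.4621  1.9454  0.2265  0.8558  2.009 ] 86.61989026280773 [-0.979   0.5205  5.0588] 0.16277641397487388
```

View pics/w2.png

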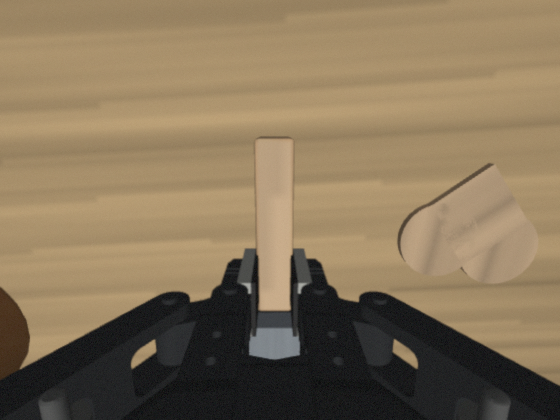

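The gauge is gripped by its handle, with the handle end visible at about (275,140). The fingertips touched the table lightly at TCP z=5.5 mm. Now I'll lift and carry it to a viewing pose above the press face.

Call:
send_rows:
  steps:
    - [[0,0,-0.02],0]
    - [[0,0,-0.05],0]
    - [[0.02,0.01,-0.09],0]
    - [[0.06,0.02,-0.13],0]
    - [[0.11,0.037,-0.16],0]
    - [[0.16,0.055,-0.19],0]
    - [[0.21,0.072,-0.21],-0.1]
    - [[0.26,0.09,-0.23],-0.2]

```text
clock: 5.25
position: [0.4779, -0.1, 0.2358]
ee_rot: [0.654, 0.756, -0.0, 0.001]
ft_force: [0.7, -0.2, -1.2]
grip_width: 0.162
```

Run:
```python
from h import *
p,d,info,T,o=shot("wrist","w3"); print(o['clock'],o['position'],o['joint_pos'],yawx(o),o['ft_force'],o['grip_width'])
M=R.from_quat(o['ee_rot']).as_matrix(); t=np.array([.62,.25,.285])-o['position']; print(M.T@t)
```

```text
5.25 [ 0.4779 -0.1     0.2358] [ 0.8316  0.077  -0.7442  1.773   0.0554  1.3108  1.7897] 98.25993798928059 [ 0.7435 -0.205  -1.1636] 0.16194151017416644
[ 0.3259  0.191  -0.0495]
```

View pics/w3.png

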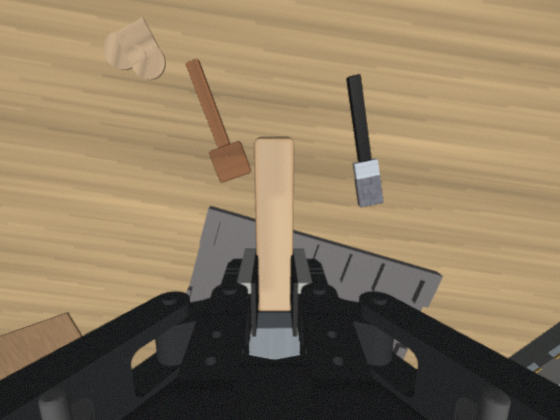

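Call:
send_rows:
  steps:
    - [[0.03,0.018,-0.005],-0.1]
    - [[0.08,0.047,-0.01],-0.2]
    - [[0.13,0.076,-0.02],-0.3]
    - [[0.18,0.105,-0.03],-0.4]
    - [[0.23,0.135,-0.04],-0.5]
    - [[0.275,0.161,-0.045],-0.6]
    - [[0.31,0.182,-0.05],-0.7]
    - [[0.326,0.191,-0.05],-0.8]

```text
clock: 6.3
position: [0.6206, 0.2506, 0.2845]
ee_rot: [0.307, 0.952, 0.001, -0.0]
ft_force: [0.2, 0.4, -1.3]
grip_width: 0.164
```

Run:
```python
from h import *
p,d,info,T,o=shot("wrist","w4"); print(o['clock'],o['position'],o['joint_pos'],yawx(o),o['ft_force'],o['grip_width'])
np.save("pics/w4.npy",d); import pickle; pickle.dump((info,T,o),open("pics/w4.pkl","wb"))
p,d,info,T,o=shot("top","t1"); np.save("pics/t1.npy",d)
```

```text
6.3 [0.6206 0.2506 0.2845] [ 0.1432  0.5733 -0.9492  1.2046  0.4557  1.576   1.7986] 144.23033461740096 [ 0.2382  0.4086 -1.3283] 0.16415416846960607
```

View pics/w4.png

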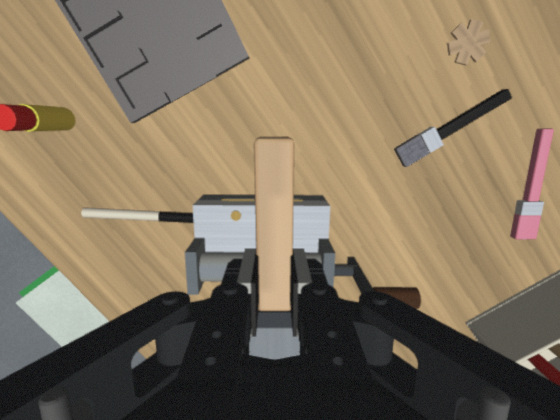

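Run:
```python
from h import *
p=cv2.imread("pics/w4.png"); cv2.imwrite("pics/w4z.png",cv2.resize(p[180:260,180:345],None,fx=4.8,fy=4.8,interpolation=cv2.INTER_CUBIC))
p=cv2.imread("pics/top0.png"); cv2.imwrite("pics/t0z.png",cv2.resize(p[135:215,125:210],None,fx=7,fy=7,interpolation=cv2.INTER_CUBIC))
```

```text
(no output)
```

View pics/w4z.png

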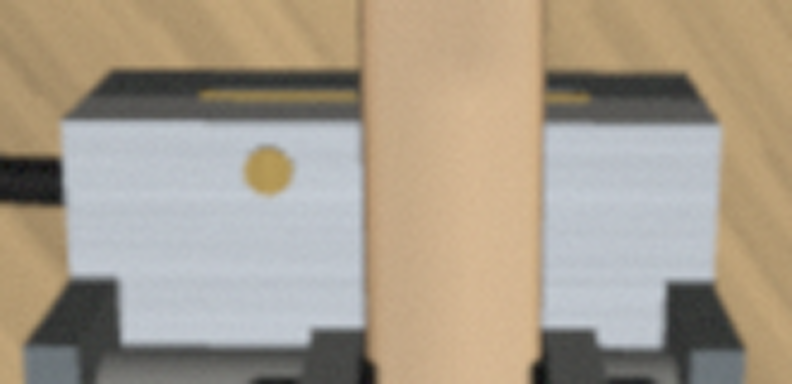

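View pics/t0z.png

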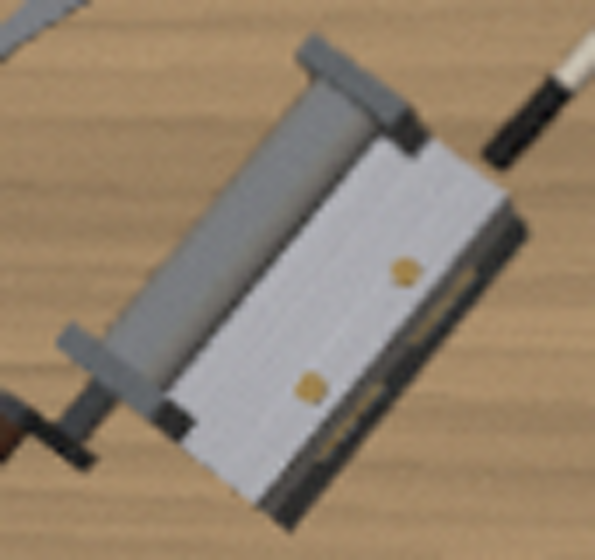

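Run:
```python
from h import *
import pickle
info,T,o=pickle.load(open("pics/w4.pkl","rb"))
f=lambda a:(np.array(a,float)+.5)/4.8-.5+180
def rep(nm,A):
    v=A[0]-A[1] if A[0][0]<A[1][0] else A[1]-A[0]  # toward +y(press): smaller x
    print(nm,A[:, :2],"mid",A.mean(0)[:2],"len",np.linalg.norm(v),"yaw y-axis",np.degrees(np.arctan2(v[1],v[0]))-90)
rep("wrist top edge",plane(info,T,f([[64,119],[719,122]]),.060))
rep("wrist bottom edge",plane(info,T,f([[112,72],[685,73]]),.0))
print("line ends z .045",plane(info,T,f([[200,96],[590,98]]),.045)[:,:2])
print("dot r",plane(info,T,f([[269,171]]),.060))
t=manip.camera_info("top"); Tt=np.array(t['pose'])
g=lambda a:(np.array(a,float)+.5)/7-.5+[125,135]
rep("top top edge",plane(t,Tt,g([[258,502],[512,192]]),.060))
rep("top bottom edge",plane(t,Tt,g([[291,531],[527,230]]),.0))
print("dots",plane(t,Tt,g([[311,388],[405,272]]),.060))
# handle end in tool frame: from wrist cloud
d=np.load("pics/w4.npy"); P=cloud(info,T,d); M=R.from_quat(o['ee_rot']).as_matrix()
L=(P-o['position'])@M
q=L[130:250,250:300]; mid=q[:, 24]
for r in range(0,120,8): print(130+r,mid[r])
```

```text
wrist top edge [[0.7107 0.2172]
 [0.5828 0.3103]] mid [0.6467 0.2637] len 0.15824315576405104 yaw y-axis 53.9634783362645
wrist bottom edge [[0.7125 0.2178]
 [0.583  0.3114]] mid [0.6477 0.2646] len 0.15980995747810664 yaw y-axis 54.136503075544
line ends z .045 [[0.6847 0.2332]
 [0.6057 0.2908]]
dot r [[0.6786 0.2564 0.06  ]]
top top edge [[0.5844 0.3112]
 [0.7137 0.2163]] mid [0.6491 0.2638] len 0.16048688992868426 yaw y-axis 53.72168820997038
top bottom edge [[0.5843 0.3123]
 [0.715  0.2204]] mid [0.6496 0.2664] len 0.15969283540457138 yaw y-axis 54.902427526943114
dots [[0.6312 0.2929 0.06  ]
 [0.6797 0.2578 0.06  ]]
130 [ 0.0011 -0.0571  0.2857]
138 [ 0.001  -0.0603 -0.0107]
146 [ 0.001  -0.0573 -0.0121]
154 [ 0.001  -0.0542 -0.012 ]
162 [ 0.001  -0.0508 -0.0102]
170 [ 0.001  -0.0477 -0.011 ]
178 [ 0.001  -0.0446 -0.0116]
186 [ 0.001  -0.0414 -0.0122]
194 [ 0.001  -0.0378 -0.0107]
202 [ 0.001  -0.0343 -0.0104]
210 [ 0.001 -0.031 -0.011]
218 [ 0.001  -0.0277 -0.0115]
226 [ 0.001  -0.0242 -0.0116]
234 [ 0.001  -0.0211 -0.0127]
242 [ 0.001  -0.0172 -0.0118]
```

Call:
send_rows:
  steps:
    - [[0.004,-0.015,0],0]
    - [[0.01,-0.04,0.01],0]
    - [[0.016,-0.063,0.04],0]
    - [[0.016,-0.063,0.09],0]
    - [[0.016,-0.063,0.14],0]
    - [[0.016,-0.063,0.19],0]
    - [[0.016,-0.063,0.23],0]
    - [[0.016,-0.063,0.259],0]

```text
clock: 7.4
position: [0.5703, 0.2043, 0.0237]
ee_rot: [0.312, 0.95, -0.001, -0.0]
ft_force: [-0.3, 0.2, -0.4]
grip_width: 0.164
```

```bash
cat > press.py <<'E'
from h import *
def rep(which):
    o=manip.get_obs(); a=np.radians(54.0); X=np.array([np.cos(a),np.sin(a)]); Y=np.array([-X[1],X[0]])
    w=np.array([0.6475,0.2640])+(0.03 if which=='L' else -0.03)*Y
    r=o['position'][:2]-w
    print(which,"clock",o['clock'],"z gauge rel",o['position'][2]+.0035-.0285,"x,y in window",r@X,r@Y,"yaw",yawx(o)-144,"F",o['ft_force'],"F along X",o['ft_force'][:2]@X,o['ft_force'][:2]@Y,'grip',o['grip_width'])
    M=R.from_quat(o['ee_rot']).as_matrix()
    print(" tool tilt",M[:,2],"need shift (tool):",M.T@np.r_[w-0.025*X-o['position'][:2],.025-o['position'][2]])
E
python3 - <<'E'
from press import *
rep('L')
p,d,info,T,o=shot("side","s1"); shot("top","t2"); shot("wrist","w5")
p=cv2.imread("pics/s1.png"); cv2.imwrite("pics/s1z.png",cv2.resize(p[220:380,120:320],None,fx=4,fy=3.7,interpolation=cv2.INTER_CUBIC))
p=cv2.imread("pics/t2.png"); cv2.imwrite("pics/t2z.png",cv2.resize(p[130:240,120:260],None,fx=5,fy=5,interpolation=cv2.INTER_CUBIC))
E
```

```text
L clock 7.4 z gauge rel -0.0012548059534403279 x,y in window -0.09371622006892137 -0.00266272052607895 yaw -0.32996234203599784 F [-0.328   0.1595 -0.4334] F along X -0.06375962162699153 0.3590909470263831 grip 0.16449366248713423
 tool tilt [-0.0009 -0.0015 -1.    ] need shift (tool): [ 0.0031  0.0687 -0.0014]
```

View pics/s1z.png

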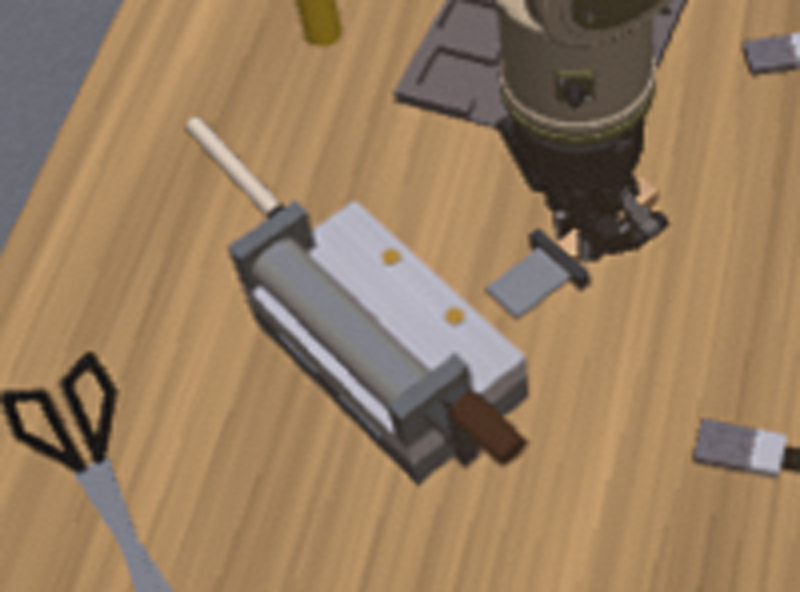

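View pics/t2z.png

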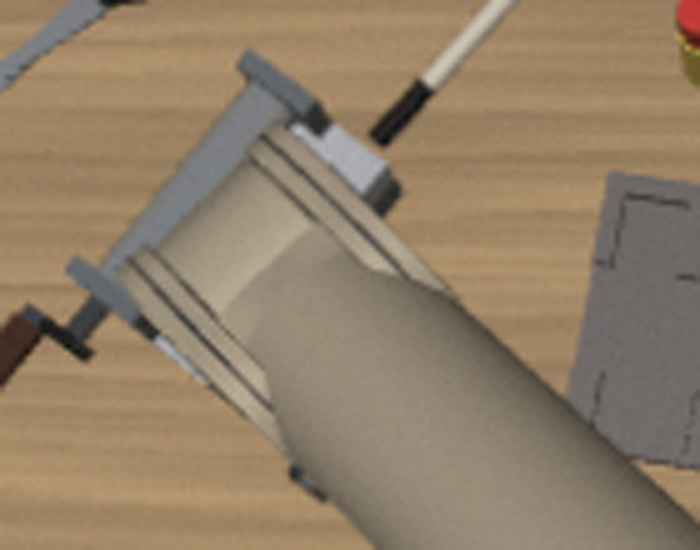

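View pics/w5.png

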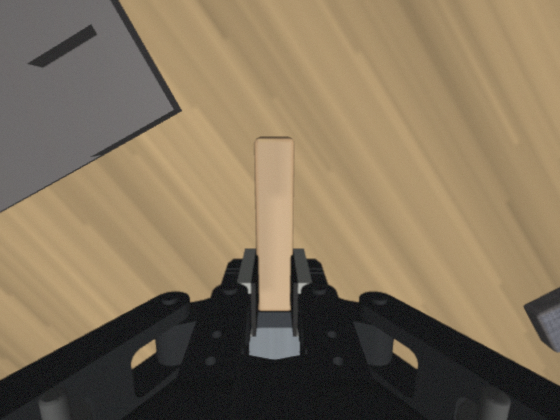

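Run:
```python
from h import *
info=manip.camera_info("side"); T=np.array(info['pose']); p=cv2.imread("pics/s1.png"); o=manip.get_obs()
p=cv2.resize(p[220:380,120:320],None,fx=4,fy=4,interpolation=cv2.INTER_CUBIC)
def dr(P,col):
    u=((proj(info,T,P)-[120,220]+.5)*4-.5); cv2.polylines(p,[np.round(u*16).astype(np.int32)],True,col,1,cv2.LINE_AA,4)
th=np.radians(yawx(o)-90); X=np.r_[np.cos(th),np.sin(th),0]; Y=np.r_[-X[1],X[0],0]; g=o['position']+[0,0,.0035]
def rect(c,X,Y,x0,x1,y0,y1,z): return [c+X*a+Y*b+[0,0,z] for a,b in((x0,y0),(x1,y0),(x1,y1),(x0,y1))]
dr(rect(g,X,Y,.025,.07,-.015,.015,.0025),(0,0,255)); dr(rect(g,X,Y,.017,.025,-.024,.024,.009),(0,255,0))
a=np.radians(54); X=np.r_[np.cos(a),np.sin(a),0]; Y=np.r_[-X[1],X[0],0]; c=np.r_[.6475,.264,0]
dr(rect(c,X,Y,0,.045,-.08,.08,.06),(255,0,0)); dr(rect(c,X,Y,0,.09,-.08,.08,0),(255,0,255))
for s in(.03,-.03): dr(rect(c,X,Y,0.014,.014,s-.02,s+.02,.06),(0,255,255))
cv2.imwrite("pics/ov1.png",p)
```

```text
(no output)
```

View pics/ov1.png

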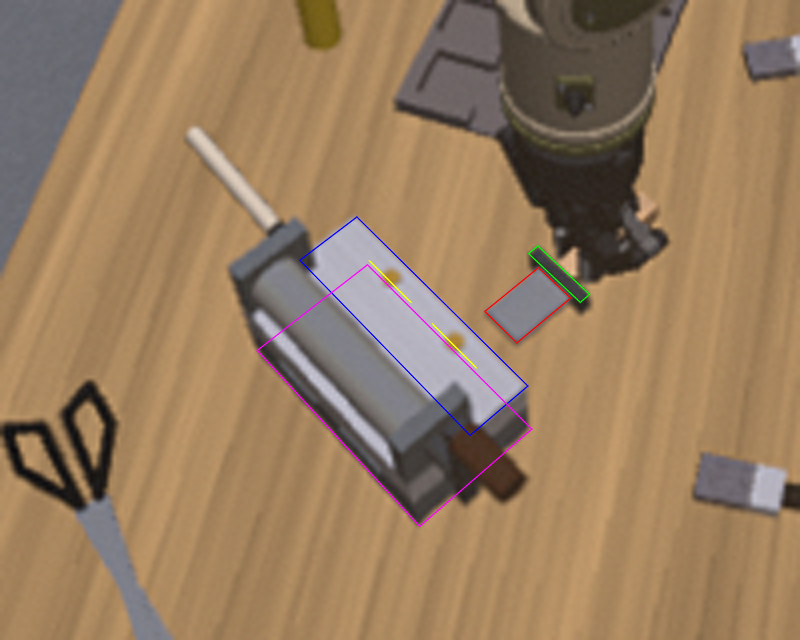

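The side-camera overlay matches both the gauge and the press to within about 1 px, so I'll insert.

Call:
send_rows:
  steps:
    - [[0.003,0.0,-0.0014],-0.006]
    - [[0.003,0.003,-0.0014],-0.006]
    - [[0.003,0.01,-0.0014],-0.006]
    - [[0.003,0.018,-0.0014],-0.006]
    - [[0.003,0.026,-0.0014],-0.006]
    - [[0.003,0.033,-0.0014],-0.006]
    - [[0.003,0.038,-0.0014],-0.006]
    - [[0.003,0.04,-0.0014],-0.006]

```text
clock: 8.55
position: [0.5919, 0.241, 0.0266]
ee_rot: [0.307, 0.952, -0.0, -0.0]
ft_force: [0.5, 0.1, -0.0]
grip_width: 0.159
```

Run:
```python
from press import *
rep('L')
```

```text
L clock 8.55 z gauge rel 0.0015781044066077894 x,y in window -0.05132965973381423 0.0014932845650657979 yaw 0.28494862309307223 F [ 0.4597  0.123  -0.0277] F along X 0.3696490932610144 -0.29960125033544643 grip 0.15871210016449072
 tool tilt [-0.0002  0.     -1.    ] need shift (tool): [-0.0016  0.0263  0.0016]
```

Call:
send_rows:
  steps:
    - [[-0.001,0.0,0.0013],0]
    - [[-0.0015,0.004,0.0013],0]
    - [[-0.0015,0.01,0.0013],0]
    - [[-0.0015,0.016,0.0013],0]
    - [[-0.0015,0.021,0.0013],0]
    - [[-0.0015,0.024,0.0013],0]
    - [[-0.0015,0.026,0.0013],0]
    - [[-0.0015,0.0275,0.0013],0]

```text
clock: 9.55
position: [0.609, 0.262, 0.0253]
ee_rot: [0.307, 0.952, -0.0, -0.0]
ft_force: [-4.2, -3.1, 1.0]
grip_width: 0.163
```

Run:
```python
from press import *
rep('L')
p,d,info,T,o=shot("side","s2")
p=cv2.imread("pics/s2.png"); cv2.imwrite("pics/s2z.png",cv2.resize(p[240:360,160:310],None,fx=5,fy=5,interpolation=cv2.INTER_CUBIC))
rep('L')
```

```text
L clock 9.55 z gauge rel 0.0003262285777213651 x,y in window -0.024293377410567217 -4.572142870739368e-05 yaw 0.267982529088016 F [-4.2435 -3.1352  1.044 ] F along X -5.03066793459081 1.5902577257734922 grip 0.16315111537827617
 tool tilt [-0.0003 -0.0004 -1.    ] need shift (tool): [ 0.     -0.0007  0.0003]
L clock 9.6 z gauge rel 0.00028006380267733486 x,y in window -0.024384475911202533 -2.8976978008696752e-05 yaw 0.2644379367598617 F [-1.3143 -1.3235 -1.2102] F along X -1.8432313445955417 0.285333024107911 grip 0.1616745564164184
 tool tilt [-0.0005 -0.0007 -1.    ] need shift (tool): [ 0.     -0.0006  0.0003]
```

View pics/s2z.png

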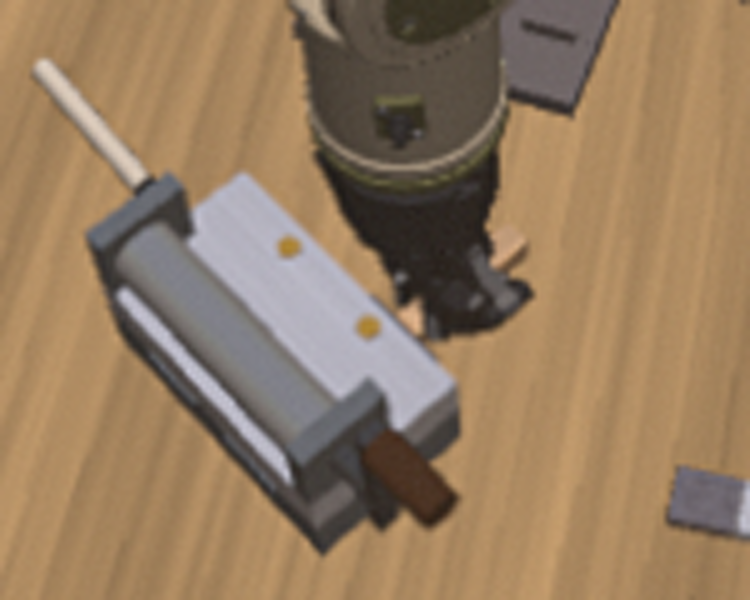

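The blade is home in the left window: about 5 N of contact at the expected depth, lined up with the left brass dot at (368,327). Holding it for a second.

Call:
send_rows:
  steps:
    - [[0,0.001,0],0]
    - [[0,0.001,0],0]
    - [[0,0.001,0],0]
    - [[0,0.001,0],0]
    - [[0,0.001,0],0]
    - [[0,0.001,0],0]
    - [[0,0.001,0],0]
    - [[0,0.001,0],0]

```text
clock: 10.6
position: [0.609, 0.2619, 0.025]
ee_rot: [0.307, 0.952, -0.001, -0.0]
ft_force: [-4.1, -3.5, 1.1]
grip_width: 0.16
```

Run:
```python
from press import *
rep('L')
p,d,info,T,o=shot("wrist","w6"); P=cloud(info,T,d); M=R.from_quat(o['ee_rot']).as_matrix(); L=(P-o['position'])@M
for r in range(126,150,2): print(r,L[r,274])
```

```text
L clock 10.6 z gauge rel 1.6631286297887765e-05 x,y in window -0.02429798287214532 -7.608248999220722e-05 yaw 0.24779359047693106 F [-4.0734 -3.4839  1.0558] F along X -5.212774814978869 1.2476463764932444 grip 0.1598988086711726
 tool tilt [-0.0016 -0.0018 -1.    ] need shift (tool): [ 0.0001 -0.0007  0.    ]
126 [ 0.001  -0.0645  0.0255]
128 [ 0.001  -0.0636  0.0255]
130 [ 0.001  -0.0626  0.0259]
132 [ 0.001  -0.0616  0.0257]
134 [ 0.001  -0.0606  0.0271]
136 [ 0.001  -0.0606  0.0011]
138 [ 0.001  -0.0603 -0.0113]
140 [ 0.001  -0.0596 -0.012 ]
142 [ 0.001  -0.0588 -0.0113]
144 [ 0.001 -0.058 -0.011]
146 [ 0.001  -0.0573 -0.0118]
148 [ 0.001  -0.0566 -0.0125]
```

Call:
send_rows:
  steps:
    - [[0,-0.01,0],0]
    - [[0,-0.03,0],0]
    - [[0,-0.052,0],0]
    - [[0,-0.068,0],0]
    - [[-0.015,-0.07,0],0]
    - [[-0.035,-0.07,0],0]
    - [[-0.053,-0.07,0],0]
    - [[-0.06,-0.07,0],0]

```text
clock: 11.65
position: [0.6191, 0.1698, 0.0251]
ee_rot: [0.308, 0.951, 0.0, 0.0]
ft_force: [-0.3, 0.3, -0.8]
grip_width: 0.155
```

Call:
send_rows:
  steps:
    - [[0,0,0],0]
    - [[0,0,0],0]
    - [[0,0.002,0],0]
    - [[0,0.005,0],0]
    - [[0,0.008,0],0]
    - [[0,0.01,0],0]
    - [[0,0.01,0],0]
    - [[0,0.01,0],0]

```text
clock: 12.65
position: [0.6233, 0.1791, 0.0254]
ee_rot: [0.307, 0.952, -0.0, -0.0]
ft_force: [-0.4, -0.3, -1.3]
grip_width: 0.161
```

Run:
```python
from press import *
rep('R')
p,d,info,T,o=shot("wrist","w7"); P=cloud(info,T,d); M=R.from_quat(o['ee_rot']).as_matrix(); L=(P-o['position'])@M
for r in range(134,240,12): print(r,L[r,274])
info=manip.camera_info("side"); T=np.array(info['pose']); p=manip.camera("side")[0][:,:,::-1]; 
p=cv2.resize(np.ascontiguousarray(p[220:380,120:320]),None,fx=4,fy=3.75,interpolation=cv2.INTER_CUBIC)
cv2.imwrite("pics/s3z.png",p)
```

```text
R clock 12.65 z gauge rel 0.0003503566612110369 x,y in window -0.08294256915430491 -0.00034940276662930866 yaw 0.2699525917009282 F [-0.3549 -0.2952 -1.2536] F along X -0.44742662312890275 0.11356158162580354 grip 0.16128061460603507
 tool tilt [-0.0001 -0.0002 -1.    ] need shift (tool): [0.0001 0.0579 0.0003]
134 [ 0.001  -0.0606  0.0266]
146 [ 0.001  -0.0574 -0.0127]
158 [ 0.001  -0.0526 -0.012 ]
170 [ 0.001  -0.0478 -0.0112]
182 [ 0.001  -0.0431 -0.0123]
194 [ 0.001  -0.0378 -0.0106]
206 [ 0.001  -0.0329 -0.0115]
218 [ 0.001  -0.0277 -0.0114]
230 [ 0.001  -0.0221 -0.0105]
```

View pics/s3z.png

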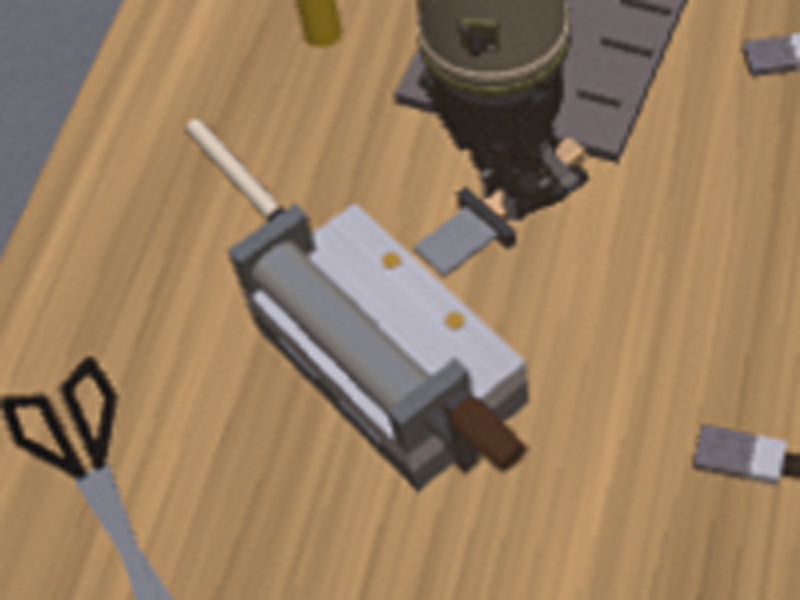

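The gauge is aligned with the right window, with its blade tip in front of the right dot at (391,261). Inserting.

Call:
send_rows:
  steps:
    - [[0,0.006,0],0]
    - [[0,0.015,0],0]
    - [[0,0.024,0],0]
    - [[0,0.033,0],0]
    - [[0,0.041,0],0]
    - [[0,0.048,0],0]
    - [[0,0.054,0],0]
    - [[0,0.057,0],0]

```text
clock: 13.75
position: [0.6568, 0.2258, 0.0254]
ee_rot: [0.307, 0.952, 0.0, 0.0]
ft_force: [0.3, 1.0, -0.8]
grip_width: 0.16
```

Call:
send_rows:
  steps:
    - [[0,0.002,0],0]
    - [[0,0.003,0],0]
    - [[0,0.003,0],0]
    - [[0,0.003,0],0]
    - [[0,0.003,0],0]
    - [[0,0.003,0],0]
    - [[0,0.003,0],0]
    - [[0,0.003,0],0]

```text
clock: 14.75
position: [0.6575, 0.2265, 0.0249]
ee_rot: [0.307, 0.952, -0.001, -0.001]
ft_force: [-4.6, -3.9, 0.9]
grip_width: 0.16
```

Run:
```python
from press import *
rep('R')
p,d,info,T,o=shot("wrist","w8"); P=cloud(info,T,d); M=R.from_quat(o['ee_rot']).as_matrix(); L=(P-o['position'])@M
for r in range(130,160,4): print(r,L[r,274])
shot("side","s4")
```

```text
R clock 14.75 z gauge rel -0.00011583229961831254 x,y in window -0.024452637068520838 -0.0001797376467243102 yaw 0.23234340409524634 F [-4.6442 -3.8613  0.9163] F along X -5.853658116311337 1.4876030743231698 grip 0.15956755743523374
 tool tilt [-0.0022 -0.0023 -1.    ] need shift (tool): [ 0.0002 -0.0005 -0.0001]
130 [ 0.001  -0.0626  0.0257]
134 [ 0.001  -0.0606  0.0265]
138 [ 0.001  -0.0603 -0.0111]
142 [ 0.001  -0.0588 -0.011 ]
146 [ 0.001  -0.0573 -0.0122]
150 [ 0.001  -0.0557 -0.0115]
154 [ 0.001  -0.0542 -0.0121]
158 [ 0.001  -0.0526 -0.0112]
```

Call:
send_rows:
  steps:
    - [[0,0,0],0]
    - [[0,0,0],0]
    - [[0,0,0],0]
    - [[0,-0.01,0],0]
    - [[0,-0.03,0],0]
    - [[0,-0.055,0],0]
    - [[0,-0.075,-0.01],0]
    - [[0,-0.085,-0.04],0]

```text
clock: 15.85
position: [0.6073, 0.1565, 0.0645]
ee_rot: [0.307, 0.952, -0.001, -0.001]
ft_force: [0.4, 0.3, -0.2]
grip_width: 0.158
```

Run:
```python
from press import *
o=manip.get_obs(); print(o['clock'],o['position'],yawx(o),o['joint_pos'],o['grip_width'])
M=R.from_quat(o['ee_rot']).as_matrix(); print(M.T@(np.array([.60,-.03,.33])-o['position']), "spin to 81.5:", -(np.radians(81.5-yawx(o))))
```

```text
15.85 [0.6073 0.1565 0.0645] 144.19575470234477 [ 0.321   0.6486 -0.8809  1.5933  0.5337  1.1595  1.8362] 0.15771310641929345
[-0.1029 -0.1563 -0.2652] spin to 81.5: 1.0942473465786338
```

Call:
send_rows:
  steps:
    - [[-0.005,-0.01,-0.03],0.1]
    - [[-0.02,-0.03,-0.07],0.24]
    - [[-0.035,-0.055,-0.11],0.4]
    - [[-0.05,-0.08,-0.15],0.55]
    - [[-0.065,-0.105,-0.19],0.7]
    - [[-0.08,-0.13,-0.23],0.85]
    - [[-0.095,-0.147,-0.255],0.99]
    - [[-0.103,-0.156,-0.265],1.094]

```text
clock: 16.85
position: [0.6014, -0.0298, 0.3323]
ee_rot: [0.759, 0.651, 0.001, 0.001]
ft_force: [1.0, 0.5, -1.2]
grip_width: 0.159
```

Run:
```python
from h import *
import pickle
p,d,info,T,o=shot("wrist","w9"); print(o['clock'],o['position'],yawx(o),o['joint_pos'])
np.save("pics/w9.npy",d); pickle.dump((info,T,o),open("pics/w9.pkl","wb"))
```

```text
16.85 [ 0.6014 -0.0298  0.3323] 81.23628690144693 [ 0.5434  0.333  -0.7514  1.3264  0.2267  1.5651  1.2373]
```

View pics/w9.png

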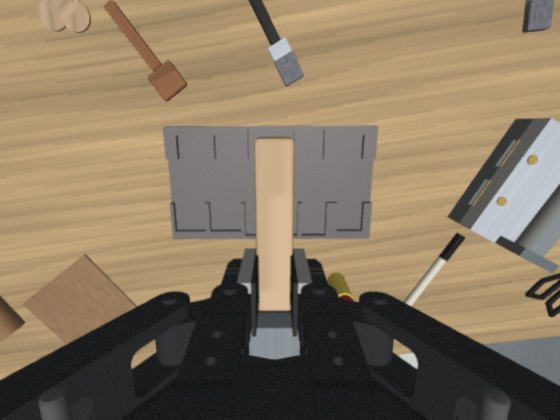

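Run:
```python
from h import *
p=cv2.imread("pics/w9.png"); z=cv2.resize(p[115:250,155:390],None,fx=3.4,fy=3.4,interpolation=cv2.INTER_CUBIC); cv2.imwrite("pics/w9z.png",z)
```

```text
(no output)
```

View pics/w9z.png

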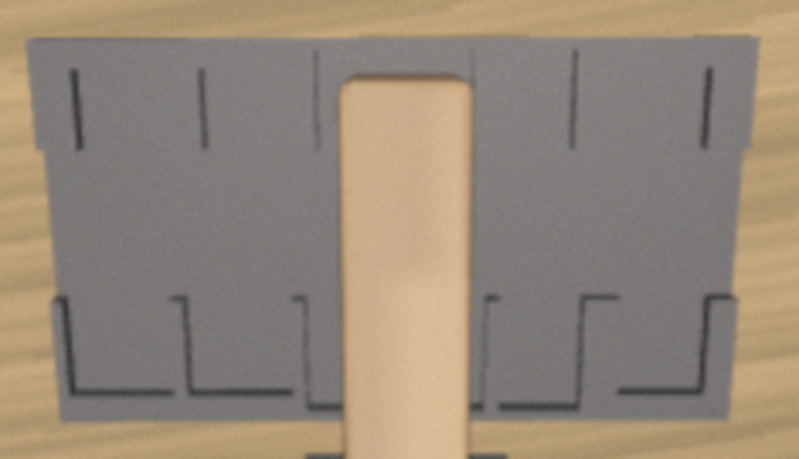

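Run:
```python
from h import *
import pickle
info,T,o=pickle.load(open("pics/w9.pkl","rb"))
f=lambda a:(np.array(a,float)+.5)/3.4-.5+[155,115]
C=plane(info,T,f([[27,38],[758,37],[728,420],[62,420]]),.014); print(C[:,:2],C.mean(0))
print([np.linalg.norm(C[i]-C[(i+1)%4]) for i in range(4)])
for a,b in((0,1),(3,2)): v=C[b]-C[a]; print(np.degrees(np.arctan2(v[1],v[0]))-90)
for a,b in((0,3),(1,2)): v=C[b]-C[a]; print(np.degrees(np.arctan2(v[1],v[0])))
yaw=np.radians(-8.76); X=np.array([np.cos(yaw),np.sin(yaw)]); Y=np.array([-X[1],X[0]]); c=C.mean(0)[:2]
def loc(pts,z):
    q=plane(info,T,f(pts),z)[:,:2]-c; return np.c_[q@X,q@Y]*1000
print("pocket walls top (z14), x~27.. end")
print(loc([[66,298],[182,298],[303,298],[486,298],[584,298],[707,297]],.014))
print("pocket floor",loc([[72,391],[190,391],[308,406],[484,406],[579,407],[702,391]],.004))
print("near chan",loc([[75,70],[203,70],[316,50],[473,50],[575,50],[709,69]],.014))
print("near chan floor",loc([[80,149],[205,149],[318,149],[572,149],[704,149]],.004))
```

```text
[[ 0.5175 -0.1705]
 [ 0.5616  0.1193]
 [ 0.7228  0.0952]
 [ 0.6783 -0.1947]] [ 0.6201 -0.0377  0.014 ]
[np.float64(0.2931422933234175), np.float64(0.16300225078150635), np.float64(0.2933479224228736), np.float64(0.1626710284651643)]
-8.660378243991005
-8.724984726689812
-8.572233847694472
-8.500199092013625
pocket walls top (z14), x~27.. end
[[  26.1735 -140.1541]
 [  26.1334  -90.6656]
 [  26.0976  -38.9196]
 [  26.0554   39.4169]
 [  26.0388   81.3261]
 [  25.584   133.7756]]
pocket floor [[  71.4213 -144.0927]
 [  71.4215  -91.4513]
 [  78.5064  -38.8468]
 [  78.4585   40.2225]
 [  78.8913   82.8801]
 [  71.2594  137.4441]]
near chan [[ -68.7399 -128.7183]
 [ -68.872   -77.0324]
 [ -76.7828  -31.1333]
 [ -76.8086   32.1399]
 [ -76.7774   73.2136]
 [ -69.2453  127.6144]]
near chan floor [[ -35.9687 -132.1571]
 [ -36.0712  -79.5906]
 [ -36.1306  -31.9691]
 [ -36.1475   75.1161]
 [ -36.0928  130.6181]]
```

Call:
send_rows:
  steps:
    - [[0.015,0.002,0.01],0]
    - [[0.045,0.006,0.03],0]
    - [[0.08,0.01,0.07],0]
    - [[0.105,0.0137,0.12],-0.002]
    - [[0.112,0.0147,0.17],-0.002]
    - [[0.112,0.0147,0.22],-0.002]
    - [[0.112,0.0147,0.255],-0.002]
    - [[0.112,0.0147,0.275],-0.002]

```text
clock: 17.9
position: [0.6302, 0.0823, 0.0526]
ee_rot: [0.755, 0.656, -0.001, -0.001]
ft_force: [-0.4, -0.1, -0.1]
grip_width: 0.164
```

```bash
cat > tray.py <<'E'
from h import *
C=np.array([.6204,-.0374]); YAW=-8.65; a=np.radians(YAW); X=np.array([np.cos(a),np.sin(a)]); Y=np.array([-X[1],X[0]])
LY=dict(pa=-.1195,pb=-.0678,ba=-.0207,bb=.0214,bc=.0636,ga=.1165)
def tgt(lane): return C+X*(-.005 if lane=='ga' else 0)+Y*LY[lane]
def rep(lane,z,off=0):  # off: gauge origin ahead of TCP along tool y
    o=manip.get_obs(); M=R.from_quat(o['ee_rot']).as_matrix()
    th=YAW+90; e=(yawx(o)-th+180)%360-180
    t=tgt(lane)-X*off
    print(lane,"clock",o['clock'],"pos",o['position'],"tgt",t,"shift",M.T@np.r_[t-o['position'][:2],z-o['position'][2]],"spin",np.radians(e),"F",o['ft_force'],"grip",o['grip_width'])
    return o
E
python3 - <<'E'
from tray import *
o=rep('ga',.0105)
p,d,info,T,o=shot("side","s5"); 
p=cv2.imread("pics/s5.png")[150:290,180:340]; p=cv2.resize(p,None,fx=4,fy=4,interpolation=cv2.INTER_CUBIC)
def dr(P,col):
    u=((proj(info,T,P)-[180,150]+.5)*4-.5); cv2.polylines(p,[np.round(u*16).astype(np.int32)],True,col,1,cv2.LINE_AA,4)
def rect(c,X,Y,x0,x1,y0,y1,z): return [c+X*a+Y*b+[0,0,z] for a,b in((x0,y0),(x1,y0),(x1,y1),(x0,y1))]
X3=np.r_[X,0];Y3=np.r_[Y,0];c3=np.r_[C,0]
dr(rect(c3,X3,Y3,-.082,.082,-.1475,.1475,.014),(255,0,0))
for l,w,L in(('pa',46,70),('pb',46,70),('ba',36,77),('bb',36,77),('bc',36,77),('ga',38,70)):
    dr(rect(c3+Y3*LY[l],X3,Y3,.027,L/1000,-w/2000,w/2000,.014),(0,255,255))
    w=26 if l=='ga' else 22
    dr(rect(c3+Y3*LY[l],X3,Y3,-L/1000,-.037,-w/2000,w/2000,.014),(0,255,255))
g=o['position']+[0,0,.0035]; th=np.radians(yawx(o)-90); x=np.r_[np.cos(th),np.sin(th),0]; y=np.r_[-x[1],x[0],0]
dr(rect(g,x,y,.025,.07,-.015,.015,.0025),(0,0,255)); dr(rect(g,x,y,.017,.025,-.024,.024,.009),(0,255,0)); dr(rect(g,x,y,-.06,.017,-.008,.008,.009),(0,255,0))
cv2.imwrite("pics/ov5.png",p)
E
```

```text
ga clock 17.9 pos [0.6302 0.0823 0.0526] tgt [0.633  0.0785] shift [-0.0033  0.0034  0.0421] spin 0.009930431246647132 F [-0.4359 -0.1249 -0.1268] grip 0.16372861506854108
```

View pics/ov5.png

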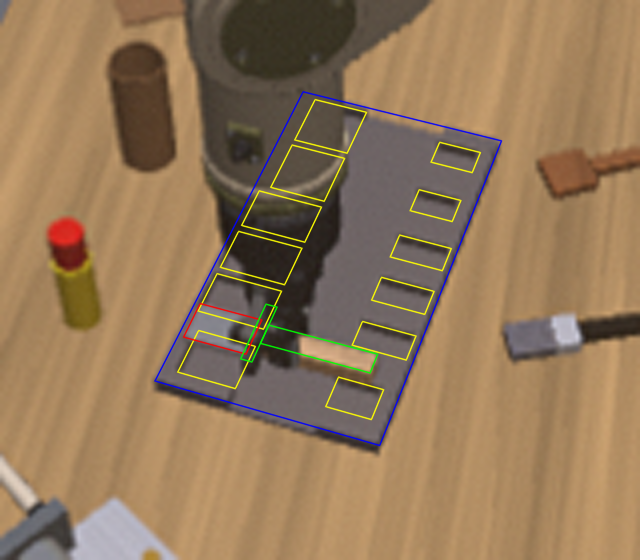

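Call:
send_rows:
  steps:
    - [[-0.002,0.002,0.0],0.005]
    - [[-0.0033,0.0034,0.005],0.01]
    - [[-0.0033,0.0034,0.012],0.01]
    - [[-0.0033,0.0034,0.018],0.01]
    - [[-0.0033,0.0034,0.02],0.01]
    - [[-0.0033,0.0034,0.02],0.01]
    - [[-0.0033,0.0034,0.02],0.01]
    - [[-0.0033,0.0034,0.02],0.01]

```text
clock: 18.95
position: [0.6352, 0.077, 0.0356]
ee_rot: [0.76, 0.65, 0.0, 0.0]
ft_force: [0.5, 0.5, -0.6]
grip_width: 0.161
```

Run:
```python
from tray import *
rep('ga',.0105)
shot("wrist","w10")
```

```text
ga clock 18.95 pos [0.6352 0.077  0.0356] tgt [0.633  0.0785] shift [ 0.0012 -0.0024  0.0251] spin -0.0037716804934030497 F [ 0.5327  0.4689 -0.5641] grip 0.16080079329586158
```

View pics/w10.png

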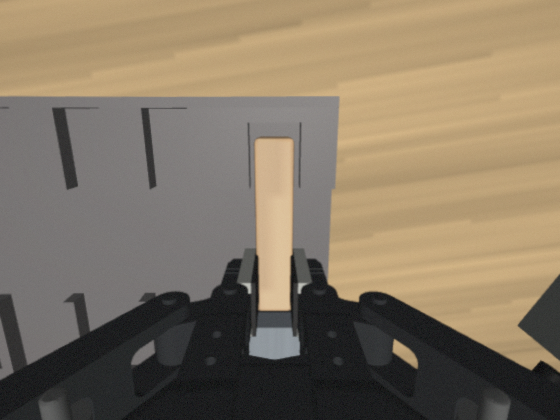

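Call:
send_rows:
  steps:
    - [[0.0005,-0.001,0.002],0]
    - [[0.0005,-0.002,0.007],0]
    - [[0.0005,-0.002,0.012],0]
    - [[0.0005,-0.002,0.017],0]
    - [[0.0005,-0.002,0.021],0]
    - [[0.0005,-0.002,0.024],0]
    - [[0.0005,-0.002,0.025],0]
    - [[0.0005,-0.002,0.025],0]

```text
clock: 20.0
position: [0.6332, 0.0777, 0.0104]
ee_rot: [0.76, 0.65, 0.0, 0.0]
ft_force: [-0.8, 0.2, -0.2]
grip_width: 0.158
```

Run:
```python
from tray import *
rep('ga',.0105)
p,d,info,T,o=shot("wrist","w11")
P=cloud(info,T,d); 
for r in range(130,250,12): print(r,P[r,274,2])
```

```text
ga clock 20.0 pos [0.6332 0.0777 0.0104] tgt [0.633  0.0785] shift [ 0.0007 -0.0003 -0.0001] spin -0.003776232623227846 F [-0.7796  0.1825 -0.1612] grip 0.15759470569104608
130 0.0029628159791500186
142 0.02187469637249892
154 0.022502428623060705
166 0.02154891297061301
178 0.021729636511505168
190 0.02255318092158365
202 0.022297483922437383
214 0.022225326638308285
226 0.022340802219105116
238 0.021804025861930587
```

Call:
send_rows:
  steps:
    - [[0,0,0],0]
    - [[0,0,0],0]
    - [[0,0,0],0]
    - [[0,0,-0.01],0]
    - [[0,0,-0.04],0]
    - [[0,0,-0.09],0]
    - [[0,0,-0.14],0]
    - [[0,0,-0.18],0]
  hand: 0.45

```text
clock: 21.05
position: [0.6334, 0.0781, 0.1936]
ee_rot: [0.76, 0.65, 0.001, 0.001]
ft_force: [0.3, -0.7, 0.3]
grip_width: 0.45
```

Run:
```python
from tray import *
rep('ga',.0105)
p,d,info,T,o=shot("wrist","w12"); print(o['joint_pos'])
np.save("pics/w12.npy",d)
```

```text
ga clock 21.05 pos [0.6334 0.0781 0.1936] tgt [0.633  0.0785] shift [ 0.0003 -0.0009  0.1831] spin -0.0035315216056205057 F [ 0.3275 -0.6935  0.3359] grip 0.4500710587608043
[ 0.3556  0.4849 -0.7534  1.445   0.3343  1.3404  1.0008]
```

View pics/w12.png

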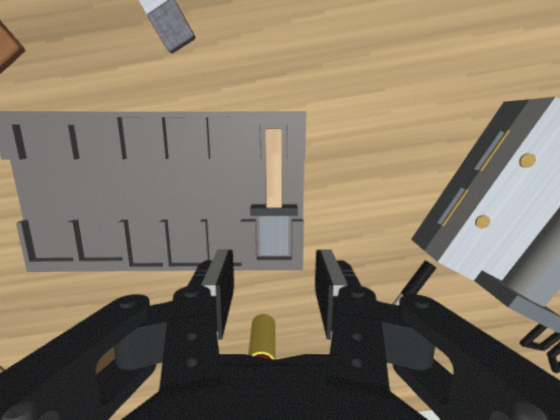

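The gauge lies in its compartment at (274,200), blade at the far end. On to the middle brush.

Call:
send_rows:
  steps:
    - [[-0.01,-0.02,0],-0.05]
    - [[-0.03,-0.05,0],-0.12]
    - [[-0.05,-0.085,0],-0.2]
    - [[-0.07,-0.12,0],-0.28]
    - [[-0.088,-0.15,0],-0.36]
    - [[-0.103,-0.177,0],-0.43]
    - [[-0.113,-0.193,0],-0.48]
    - [[-0.117,-0.199,0],-0.497]
  hand: 0.45

```text
clock: 22.1
position: [0.4177, -0.0077, 0.1909]
ee_rot: [0.576, 0.817, -0.001, 0.001]
ft_force: [-0.1, 0.3, -0.1]
grip_width: 0.451
```

```bash
cat > find.py <<'E'
from h import *
def find(save,zlo=.005,zhi=.03,L=.144):
    p,d,info,T,o=shot("wrist",save); M=R.from_quat(o['ee_rot']).as_matrix()
    P=cloud(info,T,d); z=np.nan_to_num(P[...,2]); m=((z>zlo)&(z<zhi)).astype(np.uint8); m[300:]=0
    m=cv2.morphologyEx(m,cv2.MORPH_OPEN,np.ones((3,3),np.uint8))
    k,l,s,c=cv2.connectedComponentsWithStats(m)
    print("clock",o['clock'],o['position'],yawx(o),o['joint_pos'][6])
    for i in range(1,k):
        if s[i,4]<800: continue
        q=P[l==i]; (cx,cy),(w,h),a=cv2.minAreaRect(q[:,:2].astype(np.float32)*1000)
        if max(w,h)>160: continue
        if w<h: a+=90; w,h=h,w
        a=(a+90)%180-90; ctr=np.array([cx,cy])/1000
        # head side: wider side
        ax=np.array([np.cos(np.radians(a)),np.sin(np.radians(a))]); t=(q[:,:2]-ctr)@ax; n=(q[:,:2]-ctr)@[-ax[1],ax[0]]
        sp=[np.ptp(n[t>0.03]),np.ptp(n[t<-0.03])]
        h0=a if sp[0]>sp[1] else a+180
        # handle-based lateral centre at t in +-.02
        hm=np.median(n[abs(t)<.012]); mid=ctr+hm*np.array([-ax[1],ax[0]])
        e=(yawx(o)-(h0+90)+180)%360-180
        print(s[i],"ctr",ctr,"len",w,h,"yaw",h0,"mid",mid,"zmed",np.median(q[:,2]),"shift",M.T@np.r_[mid-o['position'][:2],.0075-o['position'][2]],"spin",np.radians(e))
E
python3 -c "
from find import *
find('w13')"
```

```text
clock 22.1 [ 0.4177 -0.0077  0.1909] 109.63190769042433 1.9034647362396557
[  84   64   63  139 3157] ctr [ 0.4208 -0.1742] len 129.59185791015625 37.861915588378906 yaw 28.456035614013672 mid [ 0.4198 -0.1723] zmed 0.01113406083866414 shift [-0.1553 -0.0534  0.1837] spin -0.15401008588380466
[ 259  119   28  140 2628] ctr [ 0.4196 -0.0087] len 143.04254150390625 28.84189796447754 yaw 20.068204879760742 mid [ 0.4196 -0.0088] zmed 0.011178255408788806 shift [-0.0013  0.0014  0.1834] spin -0.007614822471117531
[  77  227  115   73 3292] ctr [ 0.5473 -0.1191] len 113.35160064697266 47.396461486816406 yaw 262.1861038208008 mid [ 0.5451 -0.1188] zmed 0.0132385411985593 shift [-0.1471  0.0826  0.1837] spin 2.049815970176428
```

View pics/w13.png

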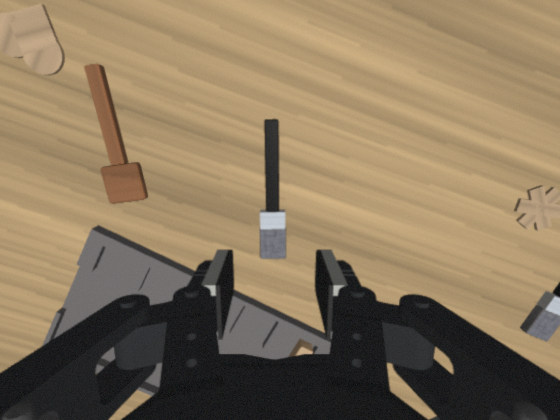

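The brush's handle and head are centred in view at about (272,190). Descending.

Call:
send_rows:
  steps:
    - [[-0.001,0.001,0.025],-0.007]
    - [[-0.0013,0.0014,0.055],-0.007]
    - [[-0.0013,0.0014,0.09],-0.007]
    - [[-0.0013,0.0014,0.12],-0.007]
    - [[-0.0013,0.0014,0.147],-0.007]
    - [[-0.0013,0.0014,0.168],-0.007]
    - [[-0.0013,0.0014,0.18],-0.007]
    - [[-0.0013,0.0014,0.184],-0.007]

```text
clock: 23.15
position: [0.4204, -0.0077, 0.0062]
ee_rot: [0.573, 0.819, 0.0, -0.0]
ft_force: [0.0, -0.2, 0.7]
grip_width: 0.451
```

Call:
send_rows:
  steps:
    - [[0,0,0],0]
    - [[0,0,0],0]
    - [[0,0,0],0]
    - [[0,0,0],0]
    - [[0,0,0],0]
    - [[0,0,0],0]
    - [[0,0,0],0]
    - [[0,0,0],0]
  hand: 0
  force: 80

```text
clock: 24.15
position: [0.4208, -0.008, 0.0073]
ee_rot: [0.574, 0.819, 0.0, 0.001]
ft_force: [-1.7, 0.8, 5.5]
grip_width: 0.122
```

Run:
```python
from tray import *
o=rep('ba',.15); print(yawx(o))
```

```text
ba clock 24.15 pos [ 0.4208 -0.008   0.0073] tgt [ 0.6173 -0.0579] shift [-0.1142  0.1677 -0.1425] spin 0.5000398261339337 F [-1.7196  0.7974  5.4727] grip 0.1224641789577315
110.0001716259299
```

Call:
send_rows:
  steps:
    - [[0,0,-0.02],0]
    - [[0,0,-0.05],0.05]
    - [[-0.012,0.018,-0.08],0.12]
    - [[-0.035,0.052,-0.1],0.2]
    - [[-0.06,0.089,-0.11],0.29]
    - [[-0.085,0.125,-0.11],0.38]
    - [[-0.105,0.155,-0.11],0.46]
    - [[-0.114,0.168,-0.11],0.5]

```text
clock: 25.15
position: [0.6187, -0.0582, 0.1166]
ee_rot: [0.759, 0.651, 0.0, 0.0]
ft_force: [-0.3, 0.2, -0.8]
grip_width: 0.125
```

Run:
```python
from tray import *
o=rep('ba',.0125)
p,d,info,T,o=shot("wrist","w14"); P=cloud(info,T,d); M=R.from_quat(o['ee_rot']).as_matrix(); L=(P-o['position'])@M
for r in range(96,240,10): print(r,L[r,274])
```

```text
ba clock 25.15 pos [ 0.6187 -0.0582  0.1166] tgt [ 0.6173 -0.0579] shift [ 0.0001 -0.0016  0.1041] spin -0.00267340455559105 F [-0.3111  0.1749 -0.8446] grip 0.1249998969303333
96 [ 0.0004 -0.0862  0.1164]
106 [ 0.0004 -0.0785  0.104 ]
116 [ 0.0004 -0.0696 -0.0036]
126 [ 0.0004 -0.0656 -0.0034]
136 [ 0.0004 -0.0617 -0.005 ]
146 [ 0.0004 -0.0576 -0.0038]
156 [ 0.0004 -0.0535 -0.0043]
166 [ 0.0004 -0.0493 -0.004 ]
176 [ 0.0004 -0.045  -0.0039]
186 [ 0.0004 -0.0409 -0.0049]
196 [ 0.0004 -0.0361 -0.0032]
206 [ 0.0004 -0.0318 -0.0039]
216 [ 0.0004 -0.0274 -0.0044]
226 [ 0.0004 -0.0227 -0.0041]
236 [ 0.0004 -0.0174 -0.0026]
```

View pics/w14.png

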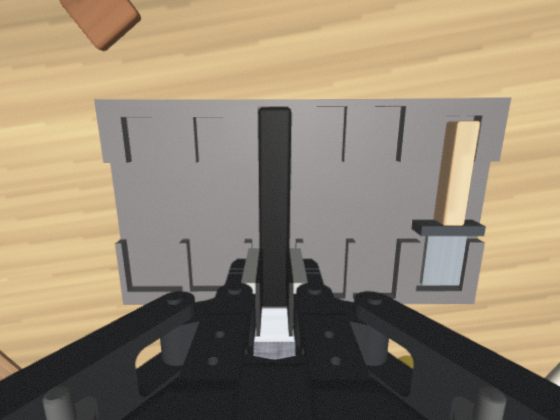

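Call:
send_rows:
  steps:
    - [[0,-0.001,0.01],-0.002]
    - [[0,-0.002,0.03],-0.002]
    - [[0,-0.002,0.05],-0.002]
    - [[0,-0.002,0.07],-0.002]
    - [[0,-0.002,0.082],-0.002]
    - [[0,-0.002,0.086],-0.002]
    - [[0,-0.002,0.086],-0.002]
    - [[0,-0.002,0.086],-0.002]

```text
clock: 26.2
position: [0.6157, -0.0573, 0.0311]
ee_rot: [0.758, 0.653, 0.0, 0.0]
ft_force: [0.1, 0.7, -0.3]
grip_width: 0.123
```

Run:
```python
from tray import *
o=rep('ba',.0125)
shot("wrist","w15")
```

```text
ba clock 26.2 pos [ 0.6157 -0.0573  0.0311] tgt [ 0.6173 -0.0579] shift [-0.0004  0.0017  0.0186] spin 0.002165477820113569 F [ 0.0885  0.6692 -0.2705] grip 0.12338774426197732
```

View pics/w15.png

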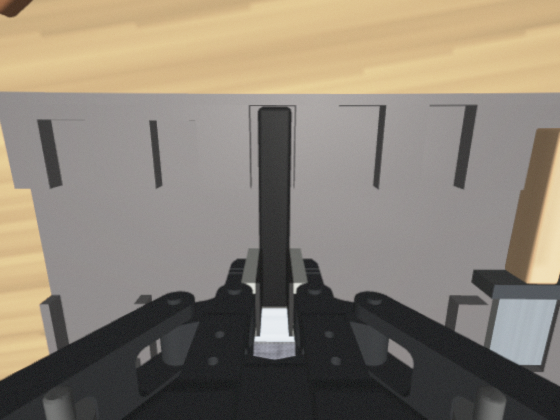

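Call:
send_rows:
  steps:
    - [[-0.001,0.001,0.003],0]
    - [[-0.001,0.001,0.007],0]
    - [[-0.001,0.001,0.011],0]
    - [[-0.001,0.001,0.015],0]
    - [[-0.001,0.001,0.018],0]
    - [[-0.001,0.001,0.019],0]
    - [[-0.001,0.001,0.019],0]
    - [[-0.001,0.001,0.019],0]

```text
clock: 27.25
position: [0.6161, -0.0584, 0.0115]
ee_rot: [0.758, 0.653, 0.0, 0.0]
ft_force: [0.6, -0.2, -0.0]
grip_width: 0.124
```

Run:
```python
from tray import *
o=rep('ba',.0125)
p,d,info,T,o=shot("wrist","w16"); P=cloud(info,T,d); print(np.median(P[120:230,270:280,2]), np.median(P[120:140,270:280,2]),np.median(P[210:230,270:280,2]))
```

```text
ba clock 27.25 pos [ 0.6161 -0.0584  0.0115] tgt [ 0.6173 -0.0579] shift [ 0.0007  0.0011 -0.001 ] spin 0.0021887449443069892 F [ 0.5817 -0.1802 -0.0358] grip 0.12356490759242532
nan nan nan
```

Call:
send_rows:
  steps:
    - [[0,0,0],0]
    - [[0,0,0],0]
    - [[0,0,0],0]
    - [[0,0,-0.01],0]
    - [[0,0,-0.04],0]
    - [[0,0,-0.09],0]
    - [[0,0,-0.14],0]
    - [[0,0,-0.18],0]
  hand: 0.33

```text
clock: 28.3
position: [0.6163, -0.0582, 0.1945]
ee_rot: [0.758, 0.653, 0.001, 0.001]
ft_force: [0.4, -0.1, 0.6]
grip_width: 0.335
```

Run:
```python
from tray import *
o=rep('ba',.0125)
shot("wrist","w17"); shot("top","t17")
M=R.from_quat(o['ee_rot']).as_matrix(); print("brush2",M.T@(np.array([.4054,.3312,.2])-o['position']), np.radians(yawx(o)-88))
```

```text
ba clock 28.3 pos [ 0.6163 -0.0582  0.1945] tgt [ 0.6173 -0.0579] shift [0.0004 0.0005 0.182 ] spin 0.00254924438106943 F [ 0.3773 -0.1167  0.5505] grip 0.33498553739013265
brush2 [ 0.3539 -0.2661 -0.0061] -0.11351515087655334
```

View pics/w17.png

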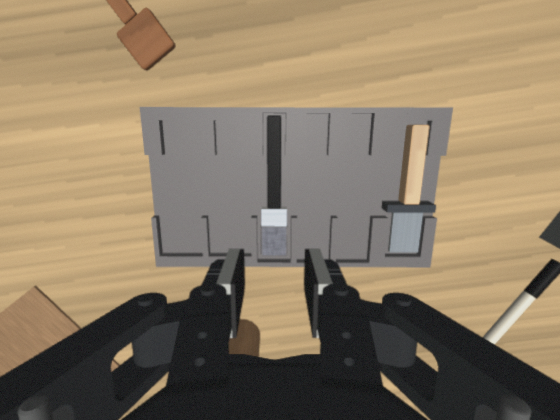

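View pics/t17.png

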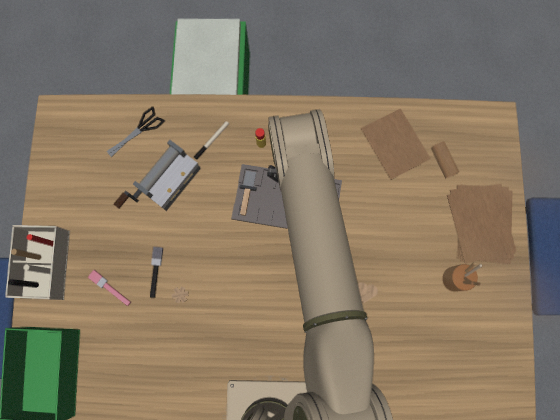

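Brush 1 lies in its lane at (274,190). Brush 2 is still where it was. Going there.

Call:
send_rows:
  steps:
    - [[0.025,-0.018,0],-0.01]
    - [[0.07,-0.052,0],-0.03]
    - [[0.12,-0.09,0],-0.045]
    - [[0.17,-0.128,0],-0.06]
    - [[0.22,-0.165,0],-0.08]
    - [[0.27,-0.203,0],-0.095]
    - [[0.32,-0.24,0],-0.105]
    - [[0.354,-0.266,-0.003],-0.113]
  hand: 0.45

```text
clock: 29.4
position: [0.4033, 0.3334, 0.1947]
ee_rot: [0.719, 0.695, 0.0, 0.0]
ft_force: [0.8, 0.4, 1.5]
grip_width: 0.446
```

```bash
python3 -c "
from find import *
find('w18')"
```

```text
clock 29.4 [0.4033 0.3334 0.1947] 88.11126010430048 0.5814631622804183
[ 338   91  127   98 2968] ctr [0.355  0.4594] len 144.13868713378906 28.4600887298584 yaw 54.595314025878906 mid [0.3557 0.4589] zmed 0.011210279888016372 shift [ 0.1238 -0.0517  0.1872] spin -0.9858327158055584
[ 257  119   28  139 2549] ctr [0.4045 0.3313] len 143.40869140625 28.61600685119629 yaw -3.368499755859375 mid [0.4044 0.3307] zmed 0.011130352726175297 shift [-0.0027  0.0012  0.1872] spin 0.025826681698640164
```

View pics/w18.png

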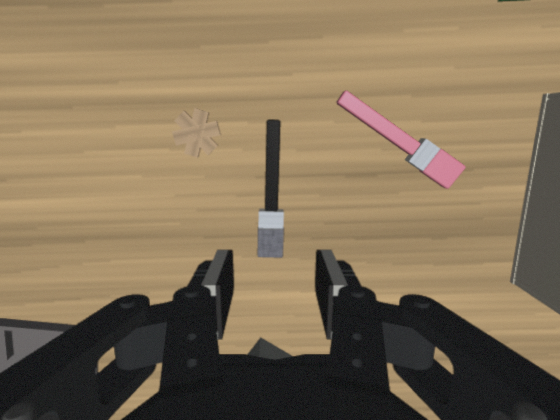

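Call:
send_rows:
  steps:
    - [[-0.001,0.001,0.025],0.01]
    - [[-0.0022,0.0012,0.055],0.026]
    - [[-0.0022,0.0012,0.09],0.026]
    - [[-0.0022,0.0012,0.12],0.026]
    - [[-0.0022,0.0012,0.147],0.026]
    - [[-0.0022,0.0012,0.168],0.026]
    - [[-0.0022,0.0012,0.181],0.026]
    - [[-0.0022,0.0012,0.186],0.026]

```text
clock: 30.45
position: [0.4065, 0.3289, 0.008]
ee_rot: [0.729, 0.685, -0.0, -0.0]
ft_force: [0.1, 0.4, 1.2]
grip_width: 0.45
```

Call:
send_rows:
  steps:
    - [[0,0,0],0]
    - [[0,0,0],0]
    - [[0,0,0],0]
    - [[0,0,0],0]
    - [[0,0,0],0]
    - [[0,0,0],0]
    - [[0,0,0],0]
    - [[0,0,0],0]
  hand: 0
  force: 80

```text
clock: 31.45
position: [0.4069, 0.3293, 0.0092]
ee_rot: [0.729, 0.685, 0.001, 0.0]
ft_force: [-2.1, -1.3, 6.7]
grip_width: 0.113
```

Run:
```python
from tray import *
o=rep('bb',.12); print(yawx(o))
```

```text
bb clock 31.45 pos [0.4069 0.3293 0.0092] tgt [ 0.6236 -0.0162] shift [-0.3314  0.2377 -0.1107] spin 0.08921131475628886 F [-2.0907 -1.2793  6.6775] grip 0.11342898289343387
86.46143182034851
```

Call:
send_rows:
  steps:
    - [[0,0,-0.03],0]
    - [[-0.03,0.022,-0.07],0.01]
    - [[-0.08,0.058,-0.1],0.02]
    - [[-0.13,0.094,-0.11],0.035]
    - [[-0.18,0.13,-0.11],0.05]
    - [[-0.23,0.165,-0.11],0.065]
    - [[-0.28,0.201,-0.11],0.08]
    - [[-0.318,0.228,-0.11],0.089]

```text
clock: 32.45
position: [0.6156, -0.0057, 0.1186]
ee_rot: [0.759, 0.651, 0.0, 0.001]
ft_force: [0.3, 0.2, -1.0]
grip_width: 0.114
```

Call:
send_rows:
  steps:
    - [[-0.01,0.008,0],0]
    - [[-0.013,0.01,0],0]
    - [[-0.013,0.01,0],0]
    - [[-0.013,0.01,0.01],0]
    - [[-0.013,0.01,0.03],0]
    - [[-0.013,0.01,0.05],0]
    - [[-0.013,0.01,0.06],0]
    - [[-0.013,0.01,0.06],0]

```text
clock: 33.45
position: [0.6218, -0.0169, 0.0572]
ee_rot: [0.758, 0.652, -0.001, -0.001]
ft_force: [-0.4, 0.1, -0.1]
grip_width: 0.116
```

Run:
```python
from tray import *
o=rep('bb',.0125)
p,d,info,T,o=shot("wrist","w19"); P=cloud(info,T,d); M=R.from_quat(o['ee_rot']).as_matrix(); L=(P-o['position'])@M
for r in range(96,240,10): print(r,L[r,274])
```

```text
bb clock 33.45 pos [ 0.6218 -0.0169  0.0572] tgt [ 0.6236 -0.0162] shift [0.0009 0.0018 0.0447] spin 0.00032813317590911034 F [-0.4142  0.1279 -0.1435] grip 0.11624875604025477
96 [ 0.0004 -0.0819  0.0583]
106 [ 0.0004 -0.0736  0.0002]
116 [ 0.0004 -0.0696 -0.0027]
126 [ 0.0004 -0.0656 -0.0025]
136 [ 0.0004 -0.0616 -0.0023]
146 [ 0.0004 -0.0575 -0.0018]
156 [ 0.0004 -0.0533 -0.0017]
166 [ 0.0004 -0.049  -0.0017]
176 [ 0.0004 -0.0446 -0.0013]
186 [ 0.0004 -0.0405 -0.0032]
196 [ 0.0004 -0.0355 -0.0004]
206 [ 0.0004 -0.031  -0.0007]
216 [ 0.0004 -0.0266 -0.0017]
226 [ 0.0004 -0.0224 -0.0031]
236 [ 0.0004 -0.017  -0.0014]
```

View pics/w19.png

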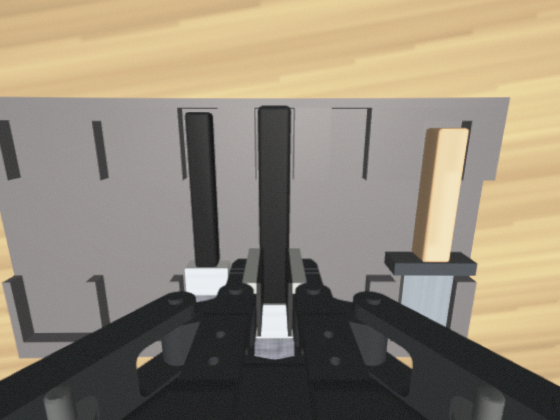

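Call:
send_rows:
  steps:
    - [[0.0005,0.001,0.005],0]
    - [[0.0005,0.0015,0.013],0]
    - [[0.0005,0.0015,0.022],0]
    - [[0.0005,0.0015,0.03],0]
    - [[0.0005,0.0015,0.037],0]
    - [[0.0005,0.0015,0.042],0]
    - [[0.0005,0.0015,0.0435],0]
    - [[0.0005,0.0015,0.0435],0]

```text
clock: 34.5
position: [0.624, -0.0166, 0.015]
ee_rot: [0.758, 0.652, 0.0, 0.0]
ft_force: [-0.9, 0.6, -1.1]
grip_width: 0.114
```

Run:
```python
from tray import *
o=rep('bb',.0135)
p,d,info,T,o=shot("wrist","w20"); P=cloud(info,T,d)
for r in range(120,240,20): print(r,P[r,270:279,2].mean())
```

```text
bb clock 34.5 pos [ 0.624  -0.0166  0.015 ] tgt [ 0.6236 -0.0162] shift [ 0.0003 -0.0005  0.0015] spin 0.00022824974435036642 F [-0.8795  0.6377 -1.1437] grip 0.11410935003788268
120 0.01694994771507116
140 0.016982322498344943
160 0.016936479424329954
180 0.017197586780231148
200 0.017095275641053242
220 0.016823905765308404
```

Call:
send_rows:
  steps:
    - [[0,0,0],0]
    - [[0,0,0],0]
    - [[0,0,0],0]
    - [[0,0,-0.01],0]
    - [[0,0,-0.04],0]
    - [[0,0,-0.09],0]
    - [[0,0,-0.14],0]
    - [[0,0,-0.18],0]
  hand: 0.33

```text
clock: 35.55
position: [0.6242, -0.0164, 0.198]
ee_rot: [0.758, 0.652, 0.001, 0.001]
ft_force: [0.5, -0.4, 0.1]
grip_width: 0.326
```

Run:
```python
from tray import *
o=rep('bb',.0125)
p,d,info,T,_=shot("wrist","w21")
M=R.from_quat(o['ee_rot']).as_matrix(); print("paddle",M.T@(np.array([.4200,-.1728,.2])-o['position']), np.radians(yawx(o)-118))
```

```text
bb clock 35.55 pos [ 0.6242 -0.0164  0.198 ] tgt [ 0.6236 -0.0162] shift [ 0.     -0.001   0.1855] spin 0.0005087505433117295 F [ 0.5429 -0.4155  0.0674] grip 0.3259628814683096
paddle [-0.1852 -0.1784 -0.0024] -0.6391544203126102
```

View pics/w21.png

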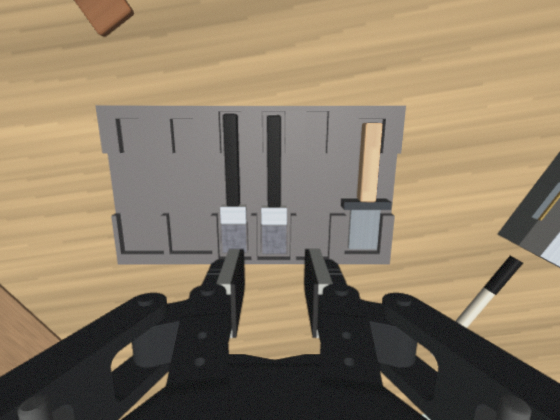

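Both brushes lie in their lanes at (232,180) and (274,180). Now the paddle.

Call:
send_rows:
  steps:
    - [[-0.012,-0.012,0],-0.06]
    - [[-0.035,-0.035,0],-0.15]
    - [[-0.065,-0.063,0],-0.24]
    - [[-0.097,-0.094,0],-0.34]
    - [[-0.13,-0.125,0],-0.43]
    - [[-0.16,-0.154,0],-0.53]
    - [[-0.178,-0.172,0],-0.6]
    - [[-0.185,-0.178,0],-0.639]
  hand: 0.45

```text
clock: 36.6
position: [0.4189, -0.174, 0.1954]
ee_rot: [0.515, 0.857, -0.001, 0.0]
ft_force: [-0.7, -0.2, -0.4]
grip_width: 0.448
```

```bash
python3 -c "
from find import *
find('w22')"
```

```text
clock 36.6 [ 0.4189 -0.174   0.1954] 117.95726455586973 2.348053544804911
[ 274  107   39  128 2601] ctr [ 0.3935 -0.1614] len 130.094482421875 39.05622863769531 yaw 24.527536392211914 mid [ 0.3933 -0.161 ] zmed 0.011118086825461893 shift [ 0.0238 -0.0164  0.1879] spin 0.05986004890420777
```

View pics/w22.png

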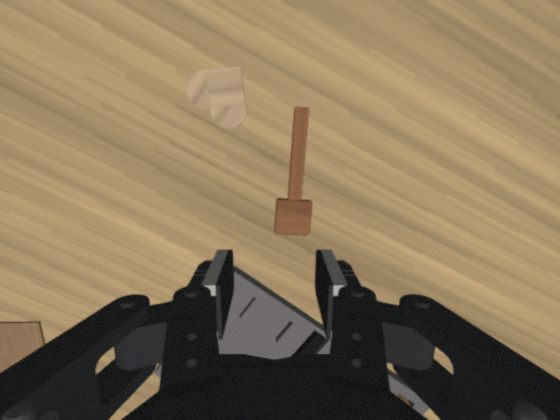

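The paddle has been knocked about 3 cm, to (0.393, -0.161). Its yaw is now 24.5°. I'll move to the new pose and look again.

Call:
send_rows:
  steps:
    - [[0.008,-0.005,0.01],0.02]
    - [[0.018,-0.012,0.03],0.05]
    - [[0.0238,-0.0164,0.05],0.06]
    - [[0.0238,-0.0164,0.07],0.06]
    - [[0.0238,-0.0164,0.08],0.06]
    - [[0.0238,-0.0164,0.08],0.06]
    - [[0.0238,-0.0164,0.08],0.06]
    - [[0.0238,-0.0164,0.08],0.06]

```text
clock: 37.65
position: [0.3949, -0.1596, 0.1155]
ee_rot: [0.541, 0.841, -0.0, 0.001]
ft_force: [0.3, 0.2, 0.2]
grip_width: 0.451
```

```bash
python3 -c "
from find import *
find('w23')"
```

```text
clock 37.65 [ 0.3949 -0.1596  0.1155] 114.52675998647952 2.248949263743276
[ 249  122   47  160 4204] ctr [ 0.3929 -0.1614] len 128.8697052001953 38.50945281982422 yaw 24.426658630371094 mid [ 0.3929 -0.1614] zmed 0.011115458669717485 shift [-0.0007 -0.0026  0.108 ] spin 0.0017470982498036015
```

View pics/w23.png

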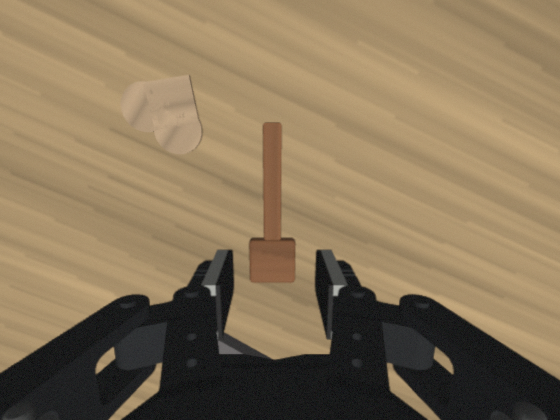

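Call:
send_rows:
  steps:
    - [[-0.0007,-0.0015,0.01],0.002]
    - [[-0.0007,-0.0026,0.03],0.002]
    - [[-0.0007,-0.0026,0.05],0.002]
    - [[-0.0007,-0.0026,0.07],0.002]
    - [[-0.0007,-0.0026,0.088],0.002]
    - [[-0.0007,-0.0026,0.1],0.002]
    - [[-0.0007,-0.0026,0.107],0.002]
    - [[-0.0007,-0.0026,0.108],0.002]

```text
clock: 38.7
position: [0.3924, -0.1611, 0.0067]
ee_rot: [0.542, 0.841, 0.0, -0.0]
ft_force: [0.1, -1.3, -0.3]
grip_width: 0.452
```

Call:
send_rows:
  steps:
    - [[0,0,0],0]
    - [[0,0,0],0]
    - [[0,0,0],0]
    - [[0,0,0],0]
    - [[0,0,0],0]
    - [[0,0,0],0]
    - [[0,0,0],0]
    - [[0,0,0],0]
  hand: 0
  force: 80

```text
clock: 39.7
position: [0.3928, -0.1615, 0.0076]
ee_rot: [0.542, 0.841, -0.0, 0.001]
ft_force: [-1.7, 1.4, 5.7]
grip_width: 0.123
```

Run:
```python
from tray import *
o=rep('pa',.12); print(yawx(o))
```

```text
pa clock 39.7 pos [ 0.3928 -0.1615  0.0076] tgt [ 0.6024 -0.1555] shift [-0.0814  0.1933 -0.1122] spin 0.5770714817613305 F [-1.6899  1.3556  5.6766] grip 0.12347117948445158
114.4137603822849
```

Call:
send_rows:
  steps:
    - [[0,0,-0.03],0]
    - [[-0.005,0.01,-0.06],0.06]
    - [[-0.018,0.042,-0.075],0.16]
    - [[-0.035,0.084,-0.08],0.27]
    - [[-0.053,0.126,-0.08],0.38]
    - [[-0.07,0.165,-0.08],0.48]
    - [[-0.079,0.188,-0.075],0.56]
    - [[-0.0814,0.193,-0.06],0.577]

```text
clock: 40.7
position: [0.6035, -0.155, 0.0671]
ee_rot: [0.758, 0.652, 0.001, 0.001]
ft_force: [-0.6, -0.4, 0.4]
grip_width: 0.122
```

Run:
```python
from tray import *
o=rep('pa',.0125)
p,d,info,T,o=shot("wrist","w24"); P=cloud(info,T,d); M=R.from_quat(o['ee_rot']).as_matrix(); L=(P-o['position'])@M
for r in range(96,240,10): print(r,L[r,274])
```

```text
pa clock 40.7 pos [ 0.6035 -0.155   0.0671] tgt [ 0.6024 -0.1555] shift [-0.0007 -0.0011  0.0546] spin 0.0005278335673440953 F [-0.6375 -0.404   0.4066] grip 0.1221950408787747
96 [ 0.0004 -0.0816  0.0542]
106 [ 0.0004 -0.0761  0.0538]
116 [ 0.0004 -0.0708  0.0624]
126 [ 0.0004 -0.065   0.0641]
136 [ 0.0004 -0.0617 -0.0045]
146 [ 0.0004 -0.0576 -0.0038]
156 [ 0.0004 -0.0535 -0.0041]
166 [ 0.0004 -0.0491 -0.0023]
176 [ 0.0004 -0.045  -0.0036]
186 [ 0.0004 -0.0406 -0.0033]
196 [ 0.0004 -0.0364 -0.0045]
206 [ 0.0004 -0.0316 -0.0032]
216 [ 0.0004 -0.0273 -0.004 ]
226 [ 0.0004 -0.0225 -0.0035]
236 [ 0.0004 -0.0179 -0.004 ]
```

View pics/w24.png

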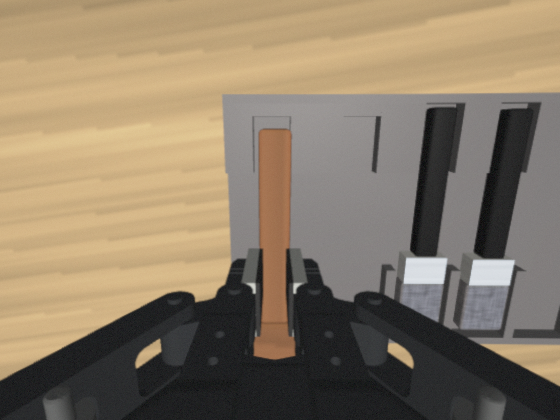

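Call:
send_rows:
  steps:
    - [[-0.001,-0.001,0.005],0]
    - [[-0.001,-0.001,0.015],0]
    - [[-0.001,-0.001,0.027],0]
    - [[-0.001,-0.001,0.038],0]
    - [[-0.001,-0.001,0.046],0]
    - [[-0.001,-0.001,0.052],0]
    - [[-0.001,-0.001,0.0545],0]
    - [[-0.001,-0.001,0.0545],0]

```text
clock: 41.75
position: [0.6008, -0.1564, 0.0124]
ee_rot: [0.758, 0.652, 0.0, 0.0]
ft_force: [0.4, -0.5, -0.2]
grip_width: 0.123
```

Run:
```python
from tray import *
o=rep('pa',.0125)
p,d,info,T,o=shot("wrist","w25"); P=cloud(info,T,d)
for r in range(140,240,20): print(r,P[r,270:279,2].mean())
```

```text
pa clock 41.75 pos [ 0.6008 -0.1564  0.0124] tgt [ 0.6024 -0.1555] shift [ 0.0011  0.0015 -0.0001] spin 0.0002526007953846626 F [ 0.4037 -0.4668 -0.1625] grip 0.12296153950480408
140 0.015869059834072826
160 0.016176531018551734
180 0.01567824873517991
200 0.015845633988198046
220 0.01591532883279938
```

View pics/w25.png

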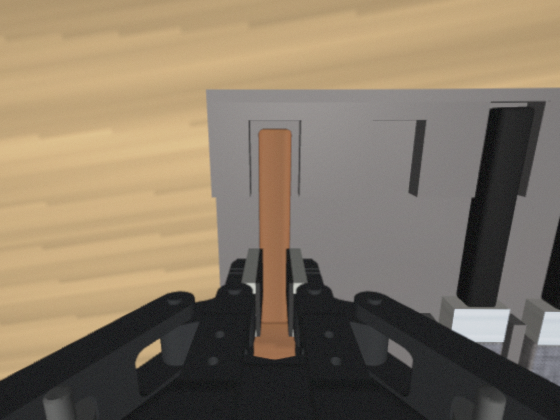

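The paddle is down: its top is at 16 mm and it is centred in the channel (lines at columns 249 and 300, handle 259–291). Releasing.

Call:
send_rows:
  steps:
    - [[0,0,0],0]
    - [[0,0,0],0]
    - [[0,0,0],0]
    - [[0,0,-0.01],0]
    - [[0,0,-0.04],0]
    - [[0,0,-0.09],0]
    - [[0,0,-0.14],0]
    - [[0,0,-0.18],0]
  hand: 0.33

```text
clock: 42.8
position: [0.601, -0.1562, 0.1956]
ee_rot: [0.758, 0.652, 0.001, 0.001]
ft_force: [0.7, 0.3, -1.1]
grip_width: 0.33
```

Call:
send_rows:
  steps:
    - [[0.02,-0.01,-0.02],0]
    - [[0.05,-0.03,-0.05],0]
    - [[0.08,-0.05,-0.08],0]
    - [[0.1,-0.06,-0.1],0]
    - [[0.12,-0.065,-0.12],0]
    - [[0.13,-0.065,-0.13],0]
    - [[0.13,-0.065,-0.13],0]
    - [[0.13,-0.065,-0.13],0]

```text
clock: 43.8
position: [0.5559, -0.0193, 0.3213]
ee_rot: [0.759, 0.651, -0.001, -0.0]
ft_force: [0.0, 0.3, -0.3]
grip_width: 0.333
```

Run:
```python
from tray import *
import pickle
p,d,info,T,o=shot("wrist","w26"); print(o['clock'],o['position'])
P=cloud(info,T,d); ok=~np.isnan(P[...,0]); 
q=P-np.r_[C,0]; u=q[...,0]*X[0]+q[...,1]*X[1]; v=q[...,0]*Y[0]+q[...,1]*Y[1]; z=q[...,2]
hsv=cv2.cvtColor(p,cv2.COLOR_RGB2HSV); g=p.astype(int)
for l,w,top,x0 in(('pa',.022,.016,-.07),('ba',.022,.016,-.077),('bb',.022,.016,-.077),('ga',.026,.022,-.07)):
    vv=v-LY[l]
    m=ok&(abs(vv)<.014)&(u>-.037)&(u<.0)&(z>.0095)
    a=np.polyfit(u[m],vv[m],1)
    mm=ok&(abs(vv)<.012)&(u>-.072)&(u<-.02)&(z>.0095)&((abs(vv)<.005))
    bx=np.polyfit(u[mm],z[mm],1)
    # end and head extents
    print(l,"lat centre @0",a[1],"yaw err deg",np.degrees(np.arctan(a[0])),"top z handle",np.median(z[m]),"pitch deg",np.degrees(np.arctan(bx[0])), "head z",np.median(z[ok&(abs(vv)<.01)&(u>.035)&(u<.055)]), "umin",np.percentile(u[mm],1), m.sum())
```

```text
43.8 [ 0.5559 -0.0193  0.3213]
pa lat centre @0 -0.0003228095313351519 yaw err deg -0.5316639802789531 top z handle 0.01511309771922198 pitch deg 1.3043791457046812 head z 0.01512806764554625 umin -0.07074327769957763 262
ba lat centre @0 -0.0009407202022905388 yaw err deg 0.6831539128974711 top z handle 0.015124045814827874 pitch deg -83.68165104699571 head z 0.01522564270279872 umin -0.07183158183140059 246
bb lat centre @0 -1.8519358397316863e-05 yaw err deg 0.306753683209314 top z handle 0.015121248446583302 pitch deg -83.3905169492884 head z 0.01512173910167297 umin -0.07179017787156074 276
ga lat centre @0 -0.001185725210069418 yaw err deg -0.11929645876763827 top z handle 0.020907969699953233 pitch deg 3.0775625091491268 head z 0.014658170977882579 umin -0.07070157052739884 331
```

View pics/w26.png

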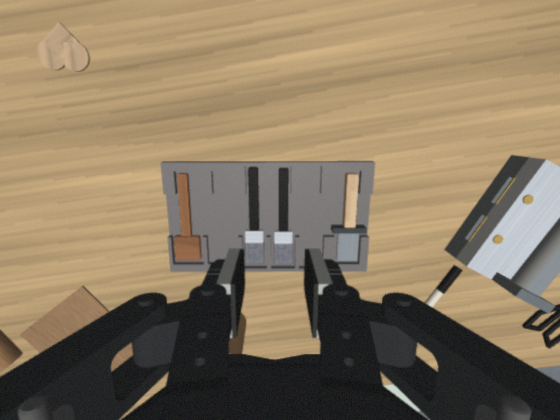

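```bash
python3 -c "
from h import *
shot('side','s9')"
```

```text
(no output)
```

View pics/s9.png

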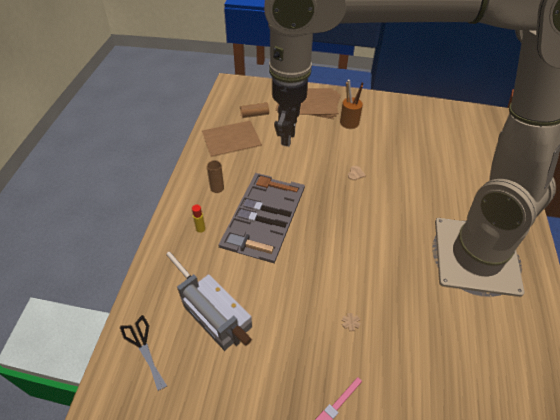

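The side view shows the paddle, both brushes and the gauge flat in the tray (220–305, 175–258). The glue stick (199,218), tube (215,177) and jar (351,112) are standing, no other paddle or brush is on the table, and the gripper is clear. Handing in.

```bash
python3 -c "
from workcell import manip
print(manip.hand_in(), manip.get_obs()['clock'])"
```

```text
the job is handed in; nothing more can be done
the job is handed in; nothing more can be done
```

The job is handed in, at about 44 s on the robot's clock. The gauge blade went fully into the left window and then the right, with about 5–6 N on the shoulder, and was held about 1 s in each. The gauge, the one paddle and the two brushes on the table now lie in the tray with their heads or blade at the far end. The paddle was knocked about 3 cm partway through; I found it again and picked it up from there.

**Last checks:** in the wrist camera's depth, all four tools sit within about 1.2 mm of their lane centres and within 0.7° of the lane direction. Head and handle heights agree for the paddle and brushes, and the gauge blade is at its proper height, so they lie flat. Heights read about 1 mm low on every tool, which fits the camera calibration error. The side view showed the glue stick, tube and jar still standing and the gripper clear of everything.

**Failed or not measured:** my separate pitch fit gave unusable values for the brushes (about -83°), because it picked up the tray rim; I relied on the head and handle heights instead. I did not measure final positions along the compartments separately; at the last wrist-camera checks before release the tools were within about 3 mm.

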